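Hold a bone cradle against the sprung fence

TASK

Fold both flaps of the small carton right back, well past upright, and take out the wooden bone cradle. Stand it flat on the plywood jig, square to the sprung metal fence and centred on it so that their ends line up, then press it against the fence with a steady push of about 10 N, never driving the springs to their end stop, and finish still holding it so for a colleague who will screw it down. Leave the flaps open, and leave the bone, jar and screwdriver where they lie.

Things in the scene. Friction and masses are not known exactly. Their poses are not given: they have to be found in the camera images.
- carton_rim (a point): Centre of the open top of a fixed cardboard carton, 200 x 200 mm outside, 85 mm high, walls and floor 4 mm; this point is at rim height. The carton's two flaps are hinged along its +y and -y rims. Axes: the carton's own, z up.
- flap_left (a joint): Angle (rad) of the flap on the carton's +y rim: 0 flat shut, 1.57 upright, stop at 2.6 folded back. Cardboard, 194 mm along the rim, 72 mm from hinge to free edge, 4 mm thick; hinge line 98 mm from the carton's centre, 2 mm above the rim. Light friction (0.035 N m) keeps it where it is left. Starts ajar: a gap of 90 mm or more between the two flaps.
- flap_right (a joint): The same for the flap on the carton's -y rim, 0 shut, growing as it opens.
- flap_left_edge (a point): Middle of the free edge of the flap on the +y rim; moves with the flap.
- flap_right_edge (a point): Middle of the free edge of the flap on the -y rim; moves with the flap.
- cradle_mid (a point): Centre, half-way up (37.5 mm over its underside), of the loose white-painted wooden cradle, 0.1 to 0.25 kg, upright on the carton's floor; z up. Foot 60 (x) x 90 (y) x 18 mm; on it a central block 30 (x) x 44 (y) mm up to 75 mm over the underside, with a 20 mm notch along x in its top 18 mm. Grip it about 14 mm above this point, best fore and aft (30 mm): side grips let it pivot. Half-turn symmetric.
- jig: Fixed assembly jig: plywood board 240 (x) x 160 (y) x 15 mm lying on the table, with a sprung fence near its +x end and a steel back bar behind that. Origin at the centre of the board's underside; x points towards the fence, z up.
- jig_top (a point): Centre of the jig board's upper face (15 mm above the table), axes as the jig.
- fence_face (a point): Centre of the fence's pressing face, which looks to the jig's -x: aluminium bar 90 mm along the jig's y, 24 mm high, 12 mm thick, 1 mm above the board, on the jig's centre line; at rest 40 mm from the jig's centre towards +x. Moves with the fence. The cradle's 90 mm foot side goes against it, ends level with its ends.
- fence (a joint): How far the fence is pushed back along the jig's +x (m): 0 at rest, end stop at 0.030. Springs of 0.7 N per mm, no preload: 10 N pushes it back 14 mm.
- bone: Bystander: an animal long bone about 180 mm long, 28 mm thick at the ends, lying on the table; origin on the table under its middle, x along it.
- jar: Bystander: a jar 56 mm across, 75 mm high, with a cap; origin at the centre of its underside.
- screwdriver: Bystander: a screwdriver about 200 mm long lying on the table along its own x; origin under its middle.
Things that resemble listed ones, but are neither listed nor needed, are in the scene too. Leave any blue or yellow look-alike of the part that bears cradle_mid alone.

How it is judged:
On the way, in this order (a step that is already met when the one before it is completed fails the run):
1. both carton flaps are folded back past upright (over 1.7 rad) (value of joint each of flap_left, flap_right above 1.7 rad), for 0.2 s.
2. the cradle is lifted out of the carton (height (world z) of cradle_mid above 0.13 m), for 0.1 s.
3. the cradle stands on the jig, square and centred, pressed against the fence with 6 to 14 N (contact force between cradle and fence between 6 and 14 N and value of joint fence between 0.007 and 0.021 m and y of cradle_mid in the frame of jig between -0.01 and 0.01 m and z of cradle_mid in the frame of jig between 0.0495 and 0.056 m and angle between the y axis of cradle_mid and the y axis of jig, either way round below 0.08 rad and angle between cradle_mid's own z axis and vertical below 0.06 rad and contact force between the fingers and cradle above 1 N), for 0.5 s.
At the end, for the whole second after the job is handed in: Still gripped: cradle flat on the jig (height 3 mm, upright 0.06 rad), square to the fence (0.08 rad), centred (10 mm), at rest and pressed with 6 to 14 N (fence back 7 to 21 mm) through the last second; both flaps beyond 1.7 rad (all of step 1 and all of step 3 and linear speed of cradle below 0.02 m/s); the arm keeps its last pose, push and grip.
It fails at once if the fence is driven to its end stop (pushed back over 28 mm) (value of joint fence above 0.028 m).
It fails at once if the bone, jar or screwdriver is moved more than 30 mm (distance of any of bone, jar, screwdriver from where it was at the start of the episode above 0.03 m).
It also fails if it takes over 67 s, if anything falls off the work surface, if the arm or the gripper's body presses on something with over 40 N, if the wrist force passes 120 N, or if a joint passes its speed limit or range.

ROBOT

A 7-joint arm with a two-finger parallel gripper is mounted at the origin on the work surface. World frame = base frame: x ahead of the robot, y to its left, z up, the work surface at z = 0. Lengths are in m, angles in rad, forces in N, time in s.
With the tool pointing down it reaches from about 0.425 to 0.925 m from the base axis. Payload 6.8 kg.
Tool frame: the origin (TCP) lies midway between the tips of the shut fingers; the grasp point (between the pads) lies 19 mm behind it; z points along the fingers, x is the direction in which the jaws open and shut, and the axes are right-handed (so a half turn about z gives the same grasp; the last joint's range is limited). The gripper opens to 85 mm and grips with 20 to 120 N. Pads are 22 mm wide; open, the fingers measure 114 mm over their backs; the gripper's body (76 mm by 85 mm) begins 54 mm behind the grasp point. The pads swing forward as they close: fully open they stand 13 mm farther back than shut.
Start: joints at [1.232, 0.477, 0.022, 1.555, -0.011, 1.109, -0.083], TCP at [0.154, -0.657, 0.231] pointing down, gripper open.
Joint ranges: [-2.96, 2.96], [-0.34, 2.1], [-1.41, 1.46], [0.24, 2.44], [-1.37, 4.51], [0.17, 1.92], [-2.96, 2.96]. Speed limits (rad/s): [2.39, 2.39, 3.14, 3.14, 3.14, 3.14, 3.14].

INTERFACE

Orientations are given as a rotation vector (axis times angle).
In Python, from bench import r gives the robot as it stands. The module is installed in compiled form; this text tells all that it offers.
- The arm moves only by the shell command python3 -m pendant 'ROWS' [OPENING] [FORCE]. ROWS is text: rows parted by semicolons, each of 4 numbers parted by spaces: the shift along the tool's x, y, z in cm, then the turn about the tool's z in degrees. A call has 1 to 8 rows; each row shifts and turns the pose as measured when the row begins, along the tool's axes as they then stand; what a row does not reach is not made up. A row lasts 1/12 s, in which the tool goes at most 41.7 mm and 7.16 degrees, less where a joint would pass 70% of its speed; a pose out of reach is approached as far as the arm can. A call with a gripper value outside its range is refused whole. OPENING is the closure in counts, from 0 (fully open) to 255 (shut), set as the call begins (- or left out, the last holds). The fingers move at their own pace and stop on an object; FORCE is the grip in N (left out, the last holds). Time passes only in rows, so rows that do not move let the fingers close. It gives the time, the measured TCP pose, the force and the opening at its end, in the units of the state.
- r.get_obs(): the state, without advancing time (a new reading comes with each control period).
- r.grab_frame(name): name is "side" or "top" or "wrist"; returns a dict with "color" (400x640x3 uint8, red, green, blue), "fx", "fy", "cx", "cy" (pixels), "dist_coeffs" ([k1, k2, p1, p2, k3] as OpenCV has them; the pictures are not rectified), "R" (3x3) and "t" (3): a world point X has camera coordinates R X + t; the wrist camera has in their place "hand_eye" (4x4, takes a point from camera to tool coordinates, whose origin is the TCP and whose axes are the tool frame's). Camera axes: x right, y down, z forward; pixel columns grow to the right and rows downward; lengths in m; the calibration is good to about 2 mm. A picture is of the moment at which its call begins: read the wrist's pose just before it. There is no depth.
- r.hand_in(): hands the job in, once; it reports no verdict.
The state is a dict: "clock": time; "joints": joint angles; "qvel": joint speeds; "tau": joint torques, N m; "tcp_pos": TCP position; "orientation": TCP orientation; "contact_force": force on the tool from outside, world axes, zero at the start; "moment": the same for the moment, N m; "grip_width": finger opening in m.
Only numpy, scipy, OpenCV 4.12 (cv2) and the standard library are available. Lean on these libraries where they do the work, as an engineer would, in place of code of your own. Each camera call takes 0.05 s, during which the arm holds its last target.

## Working session

There is one attempt and no reset: what is moved stays moved. The work goes in short steps, Python scripts to look and compute and a shell command to move; the robot and the scene stay as the last step left them, time stands still between calls to the robot, and variables do not carry over. Pictures are saved under pics/ and viewed, and the job is handed in when it is done.

```bash
ls; mkdir -p pics
cat > h.py <<'E'
import numpy as np, cv2
from bench import r
from scipy.spatial.transform import Rotation as Ro
def snap(n,f):
    d=r.grab_frame(n); cv2.imwrite(f,cv2.cvtColor(d['color'],cv2.COLOR_RGB2BGR)); return d
E
python3 - <<'E'
from h import *
import pickle
print(r.get_obs())
for n in ['side','top','wrist']:
    d=snap(n,f'pics/{n}0.png'); pickle.dump(d,open(f'{n}0.pkl','wb'))
    print({k:v for k,v in d.items() if k!='color'})
E
```

```text
pics
{'clock': 0.0, 'joints': array([ 1.23189987,  0.47778675,  0.02235534,  1.55645983, -0.01148038,
        1.10930236, -0.08310352]), 'qvel': array([ 0.00057385, -0.00104692,  0.00176081,  0.00086198, -0.00085382,
       -0.00171575, -0.00094093]), 'tau': array([-8.53833808e-05, -5.96443248e+01,  1.60786349e+00, -2.81198305e+01,
        1.24899988e-02,  9.34486248e-03,  2.72736764e-05]), 'tcp_pos': array([ 0.15424174, -0.65652842,  0.23033144]), 'orientation': array([-2.46167260e+00,  1.95024432e+00,  2.39750842e-03]), 'contact_force': array([-0.11979663,  0.80591223,  0.15445181]), 'moment': array([-0.01940338,  0.02340398, -0.0415298 ]), 'grip_width': 0.08529217247075734}
{'fx': 369.51841363158894, 'fy': 369.51841363158894, 'cx': 320.8049784140572, 'cy': 202.8750342712774, 'dist_coeffs': array([-0.08867767,  0.        ,  0.        ,  0.        ,  0.        ]), 'R': array([[ 0.73650707, -0.67616489,  0.01893099],
       [-0.46641178, -0.52790709, -0.7097705 ],
       [ 0.48991569,  0.51392135, -0.70417857]]), 't': array([-0.45204322,  0.3435687 ,  0.59099139])}
{'fx': 366.2591337
[... 244 characters left out ...]
9.76681632e-01,  6.58819817e-02, -2.04334417e-01],
       [ 2.03822611e-01, -1.44704478e-02, -9.78900888e-01]]), 't': array([0.0368244 , 0.57602219, 0.75770156])}
{'fx': 325.408670317689, 'fy': 325.408670317689, 'cx': 320.8769080313651, 'cy': 197.02662582039486, 'dist_coeffs': array([-0.0453739,  0.       ,  0.       ,  0.       ,  0.       ]), 'hand_eye': array([[ 9.99999759e-01,  3.38593035e-04, -6.05451554e-04,
         2.95953335e-04],
       [-1.46748830e-04,  9.56290760e-01,  2.92417444e-01,
        -7.33961880e-02],
       [ 6.77998237e-04, -2.92417285e-01,  9.56290579e-01,
        -1.42300387e-01],
       [ 0.00000000e+00,  0.00000000e+00,  0.00000000e+00,
         1.00000000e+00]])}
```

View pics/side0.png

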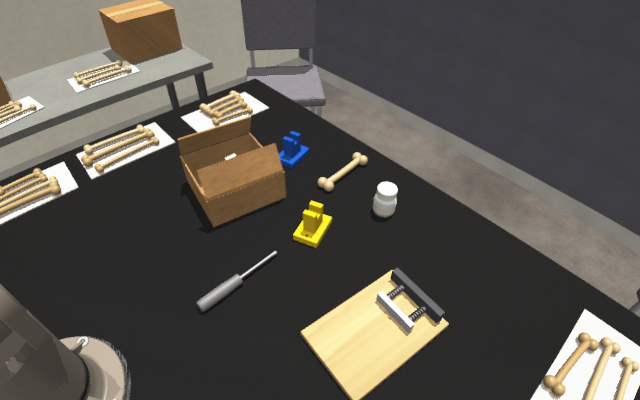

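View pics/top0.png

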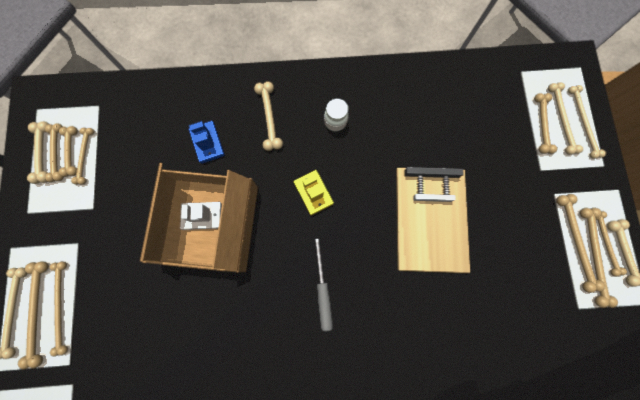

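View pics/wrist0.png

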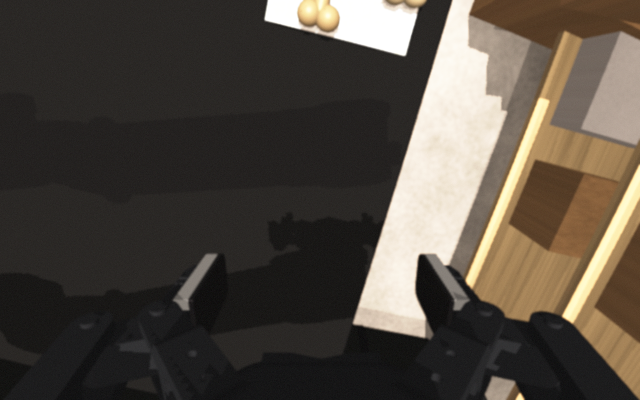

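The top view (x up, y left) shows the carton near (200,220) with the white cradle inside at (200,215). The jig is at (433,220), with its fence at (435,197). The blue block is at (206,140), yellow at (313,192), bone at (268,118), jar at (336,115) and screwdriver at (322,285). I'll zoom in to measure.

Run:
```python
import pickle,cv2
t=pickle.load(open('top0.pkl','rb'))['color'][:,:,::-1]; s=pickle.load(open('side0.pkl','rb'))['color'][:,:,::-1]
cv2.imwrite('pics/t_c.png',cv2.resize(t[150:285,130:270],None,fx=5,fy=4.4*5/4.4*0.88,interpolation=cv2.INTER_CUBIC))
cv2.imwrite('pics/t_j.png',cv2.resize(t[155:285,385:485],None,fx=4.5,fy=4.5,interpolation=cv2.INTER_CUBIC))
cv2.imwrite('pics/s_c.png',cv2.resize(s[110:230,170:320],None,fx=5,fy=5,interpolation=cv2.INTER_CUBIC))
```

```text
(no output)
```

View pics/t_c.png

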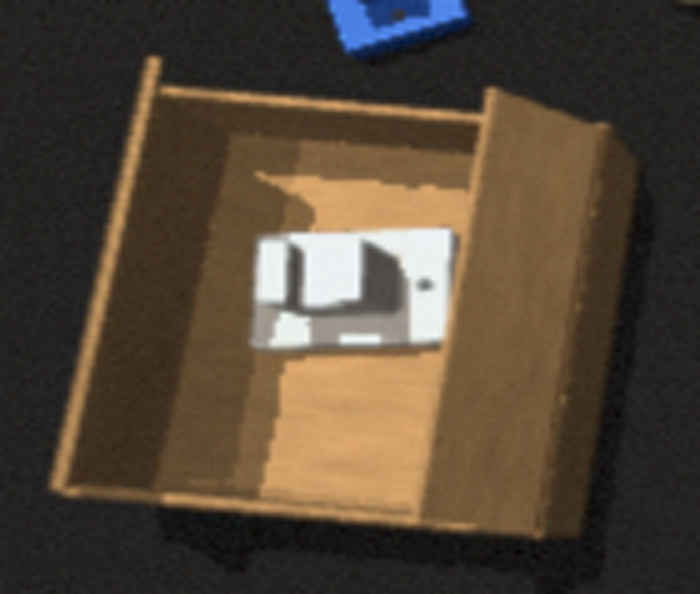

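View pics/t_j.png

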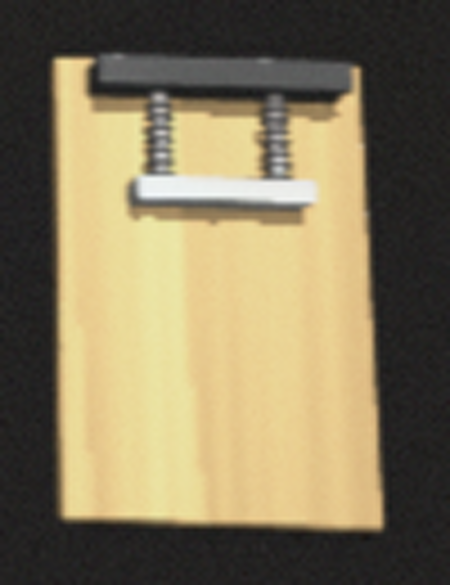

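View pics/s_c.png

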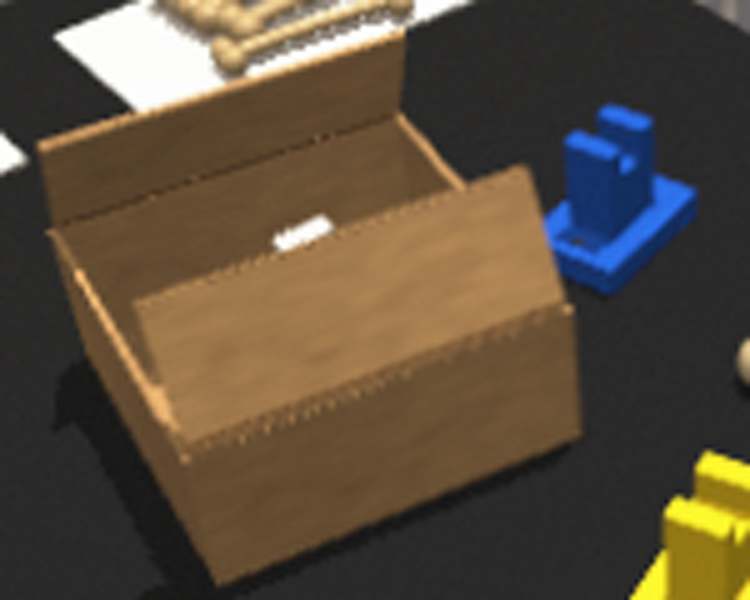

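```bash
cat > fit.py <<'E'
from h import *
import pickle
from scipy.optimize import least_squares
C={n:pickle.load(open(n+'0.pkl','rb')) for n in ['side','top']}
for n,d in C.items(): print(n,'cam centre',(-d['R'].T@d['t']).round(3))
def P(n,X):
    d=C[n];K=np.array([[d['fx'],0,d['cx']],[0,d['fy'],d['cy']],[0,0,1.]])
    return cv2.projectPoints(np.asarray(X,float).reshape(-1,1,3),cv2.Rodrigues(d['R'])[0],d['t'],K,d['dist_coeffs'])[0][:,0]
def W(p,X):
    c,s=np.cos(p[2]),np.sin(p[2]);X=np.atleast_2d(np.asarray(X,float))
    return np.c_[p[0]+c*X[:,0]-s*X[:,1],p[1]+s*X[:,0]+c*X[:,1],X[:,2]]
tc=lambda u,v:(130+(u+.5)/5-.5,150+(v+.5)/4.4-.5)
tj=lambda u,v:(385+(u+.5)/4.5-.5,155+(v+.5)/4.5-.5)
sc=lambda u,v:(170+(u+.5)/5-.5,110+(v+.5)/5-.5)
def flap(side,a,x,d):
    return [x,side*(.098-d*np.cos(a)),.087+d*np.sin(a)]
def cart(p):
    l,rr=p[3],p[4]
    M=[]
    for x,q,sq in [(.097,(152,60),(403,35)),(-.097,(57,490),(38,147))]:
        M+=[('top',flap(1,l,x,.072),tc(*q)),('side',flap(1,l,x,.072),sc(*sq))]
    for x,q,sq in [(.097,(488,90),(525,167)),(-.097,(420,520),(135,303))]:
        M+=[('top',flap(-1,rr,x,.072),tc(*q)),('side',flap(-1,rr,x,.072),sc(*sq))]
    for x,q,sq in [(.097,(605,125),(572,310)),(-.097,(540,535),(185,450))]:
        M+=[('top',flap(-1,rr,x,0),tc(*q)),('side',flap(-1,rr,x,0),sc(*sq))]
    M+=[('side',[-.1,-.1,0],sc(222,585)),('side',[.1,-.1,0],sc(580,435)),('side',[-.097,.098,.087],sc(52,228)),('side',[.097,.098,.087],sc(398,115))]
    return M
def crad(p):
    z=.079;M=[]
    for (x,y),q in [((.015,.022),(258,237)),((.015,-.022),(362,238)),((-.015,-.022),(362,303)),((-.015,.022),(258,305))]: M.append(('top',[x,y,z],tc(*q)))
    for (x,y),q in [((.03,-.045),(455,229)),((-.03,-.045),(442,338)),((-.03,.045),(252,340))]: M.append(('top',[x,y,.022],tc(*q)))
    return M
def jig(p):
    return [('top',[x,y,.015],tj(*q)) for x,y,q in [(.12,.08,(53,58)),(.12,-.08,(358,65)),(-.12,-.08,(383,527)),(-.12,.08,(62,518)),(.04,.045,(131,198)),(.04,-.045,(305,203))][:4]]
def fit(f,p0,name):
    def res(p): return np.concatenate([P(n,W(p,X))[0]-q for n,X,q in f(p)])
    s=least_squares(res,p0,loss='soft_l1'); print(name,s.x.round(4)); print(res(s.x).reshape(-1,2).round(1).tolist()); return s.x
pc=fit(cart,[.6,.3,0,1.5,.8],'carton'); pk=fit(crad,[.6,.3,0],'cradle'); pj=fit(jig,[.6,-.3,0],'jig')
c,s=np.cos(pc[2]),np.sin(pc[2]);D=pk[:2]-pc[:2];print('cradle in carton',c*D[0]+s*D[1],-s*D[0]+c*D[1],pk[2]-pc[2])
if __name__=='__main__':
    def onp(n,u,v,z):
        d=C[n];K=np.array([[d['fx'],0,d['cx']],[0,d['fy'],d['cy']],[0,0,1.]])
        q=cv2.undistortPoints(np.array([[[u,v]]],float),K,d['dist_coeffs'])[0,0]
        ray=d['R'].T@np.array([*q,1]);o=-d['R'].T@d['t'];return (o+ray*(z-o[2])/ray[2]).round(3)
    for nm,u,v,z in [('blue',206,140,.02),('yellow',313,192,.02),('bone1',264,88,.014),('bone2',272,145,.014),('jar',336,107,.075),('sd tip',318,240,.01),('sd end',325,328,.015)]: print(nm,onp('top',u,v,z))
    np.save('poses.npy',np.array([*pc,*pk,*pj]))
E
python3 fit.py
```

```text
side cam centre [ 0.204 -0.428  0.669]
top cam centre [0.411 0.01  0.859]
carton [ 0.5338  0.2513 -0.165   1.1842  1.0899]
[[0.0, -0.4], [0.1, -0.4], [-0.0, 0.2], [0.2, 0.3], [0.6, -0.4], [0.2, -0.1], [-0.9, 0.4], [-0.2, 0.5], [-0.7, 1.0], [-1.0, -0.4], [-0.3, -1.3], [0.9, 1.0], [-0.3, 0.8], [0.5, 0.3], [0.5, 0.3], [-0.4, 0.0]]
cradle [ 0.5537  0.267  -0.0602]
[[0.7, 0.4], [0.4, -0.0], [-0.4, -1.0], [-0.2, -1.3], [-0.5, -0.1], [0.9, 1.0], [-0.6, 0.8]]
jig [ 0.5106 -0.2679 -0.0955]
[[0.2, -0.3], [-0.3, -0.1], [0.1, 0.3], [0.0, 0.1]]
cradle in carton 0.017104353416797467 0.018685815381877812 0.10485037287861701
blue [0.735 0.252 0.02 ]
yellow [0.59  0.004 0.02 ]
bone1 [0.865 0.108 0.014]
bone2 [0.714 0.095 0.014]
jar [ 0.774 -0.062  0.075]
sd tip [ 0.478 -0.001  0.01 ]
sd end [ 0.286 -0.003  0.015]
```

Both cameras agree within about 1 px. The carton is at (0.534, 0.251) with yaw -0.165 and flaps at about 1.18 and 1.09 rad. The cradle is at (0.554, 0.267) with yaw -0.06, and the jig at (0.511, -0.268) with yaw -0.096. First move: swing round with the fingers shut.

```bash
python3 -m pendant '0 -4 0 -3.4;0 -4 0 -3.4;0 -4 0 -3.4;0 -4 0 -3.4;0 -4 0 -3.4;0 -4 0 -3.4;0 -4 0 -3.4;0 -4 0 -3.4' 255
cat > go.py <<'E'
# go.py: remaining shift to a target, in tool cm / deg.  args: x y z yaw(tool x dir)
import sys
from h import *
poses=np.load('poses.npy');pc,pk,pj=poses[:5],poses[5:8],poses[8:]
def delta(T,yaw):
    o=r.get_obs();R=Ro.from_rotvec(o['orientation']).as_matrix()
    d=R.T@(np.array(T)-o['tcp_pos'])*100
    cy=np.arctan2(R[1,0],R[0,0]); t=-np.degrees((yaw-cy+np.pi)%(2*np.pi)-np.pi)
    print('t',round(o['clock'],2),'tcp',o['tcp_pos'].round(4),'yaw',round(cy,3),'tilt',np.degrees(np.arccos(-R[2,2])).round(2),'F',o['contact_force'].round(1),'w',round(o['grip_width'],4))
    print('tool delta cm',d.round(2),'turn',t.round(1),'rows>=',round(max(np.linalg.norm(d)/4.1,abs(t)/7),1))
def car(x,y):
    c,s=np.cos(pc[2]),np.sin(pc[2]);return pc[0]+c*x-s*y,pc[1]+s*x+c*y
if __name__=='__main__':
    a=[float(eval(v)) for v in sys.argv[2:]]
    if sys.argv[1]=='car': delta([*car(a[0],a[1]),a[2]],a[3])
    else: delta(a[:3],a[3])
E
python3 go.py w .55 -.2 .23 -.165
```

```text
clock: 0.82
tcp_pos: [0.4364, -0.5256, 0.2252]
orientation: [2.844, -1.323, -0.016]
contact_force: [0.7, -1.1, 0.1]
grip_width: -0.0003
t 0.82 tcp [ 0.4364 -0.5256  0.2252] yaw -0.871 tilt 0.65 F [ 0.7 -1.1  0.1] w -0.0003
tool delta cm [-17.59 -29.66  -0.6 ] turn -40.4 rows>= 8.4
```

```bash
python3 -m pendant '-0.5 -4 -0.1 -3.4;-0.5 -4 -0.1 -3.4;-0.5 -4 -0.1 -3.4;-0.5 -4 -0.1 -3.4;-0.5 -4 0 -3.4;-0.5 -4 0 -3.4;-0.5 -4 0 -3.4;-0.5 -4 0 -3.4'
python3 go.py car 0 0 .2 -.165
```

```text
clock: 1.48
tcp_pos: [0.604, -0.2412, 0.2243]
orientation: [3.087, -0.58, -0.02]
contact_force: [0.2, 0.4, 0.5]
grip_width: 0.0002
t 1.48 tcp [ 0.604  -0.2412  0.2243] yaw -0.372 tilt 0.72 F [0.2 0.4 0.5] w 0.0002
tool delta cm [-24.39 -43.36   2.59] turn -11.8 rows>= 12.2
```

```bash
python3 -m pendant '-2 -3.5 0 -1.5;-2 -3.5 0 -1.5;-2 -3.5 0 -1.5;-2 -3.5 0 -1.5;-1.5 -3.6 0 -1.5;-1.5 -3.6 0 -1.5;-1.5 -3.6 0 -1.5;-1.5 -3.6 0 -1.5'
python3 go.py car 0 0 .2 -.165
```

```text
clock: 2.15
tcp_pos: [0.5442, 0.0835, 0.2237]
orientation: [-3.131, 0.23, 0.02]
contact_force: [1.8, -0.5, 0.6]
grip_width: -0.0001
t 2.15 tcp [0.5442 0.0835 0.2237] yaw -0.147 tilt 0.73 F [ 1.8 -0.5  0.6] w -0.0001
tool delta cm [ -3.46 -16.45   2.44] turn 1.0 rows>= 4.1
```

```bash
python3 -m pendant '-0.7 -3.6 0.1 0.2;-0.7 -3.6 0.1 0.2;-0.7 -3.6 0.1 0.2;-0.7 -3.6 0.1 0.2;-0.4 -1.5 0.1 0.2;0 0 0 0'
python3 go.py car 0 0 .112 -.165
python3 - <<'E'
from h import *
d=snap('wrist','pics/w1.png')
snap('side','pics/s1.png')
E
```

```text
clock: 2.65
tcp_pos: [0.5293, 0.2631, 0.2192]
orientation: [-3.127, 0.237, 0.023]
contact_force: [-0.4, 0.0, -0.6]
grip_width: -0.0002
t 2.65 tcp [0.5293 0.2631 0.2192] yaw -0.151 tilt 0.9 F [-0.4  0.  -0.6] w -0.0002
tool delta cm [ 0.78  1.14 10.7 ] turn 0.8 rows>= 2.6
```

View pics/w1.png

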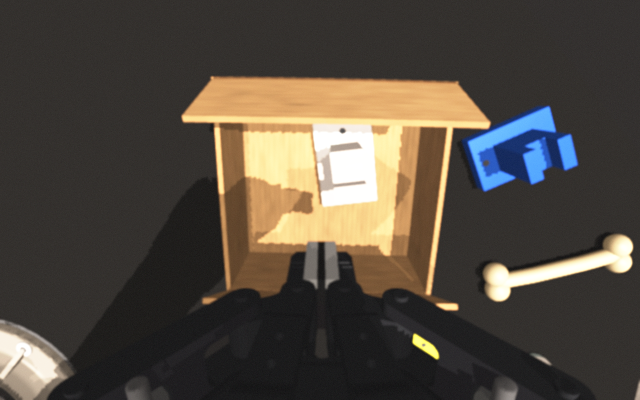

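View pics/s1.png

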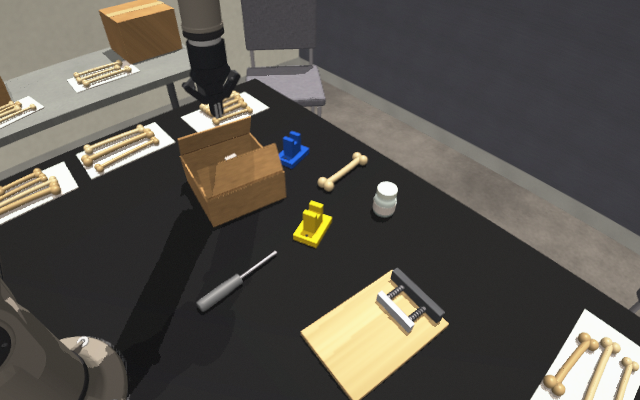

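```bash
python3 -m pendant '0.3 0.4 3.6 0.3;0.3 0.4 3.6 0.3;0.2 0.3 3.0 0.2;0 0 0.3 0'
python3 go.py car 0 .125 .108 -.165
```

```text
clock: 3.08
tcp_pos: [0.5408, 0.2392, 0.1138]
orientation: [-3.127, 0.28, 0.009]
contact_force: [-0.9, -0.5, -0.8]
grip_width: 0.0001
t 3.08 tcp [0.5408 0.2392 0.1138] yaw -0.179 tilt 0.33 F [-0.9 -0.5 -0.8] w 0.0001
tool delta cm [ -1.08 -13.57   0.6 ] turn -0.8 rows>= 3.3
```

```bash
python3 -m pendant '-0.3 -2.5 0.1 -0.2;-0.2 -2.5 0.1 -0.2;-0.2 -2.5 0.1 -0.2;-0.1 -2.5 0.1 0;0 -2 0 0;0 -1.2 0 0;0 -0.5 0 0'
python3 go.py car 0 .112 .108 -.165
python3 - <<'E'
from h import *
snap('side','pics/s2.png')
E
```

```text
clock: 3.67
tcp_pos: [0.5655, 0.3591, 0.1118]
orientation: [3.113, -0.302, -0.01]
contact_force: [-0.6, -1.0, 1.0]
grip_width: 0.0
t 3.67 tcp [0.5655 0.3591 0.1118] yaw -0.193 tilt 0.86 F [-0.6 -1.   1. ] w 0.0
tool delta cm [-1.35 -0.02  0.38] turn -1.6 rows>= 0.3
```

View pics/s2.png

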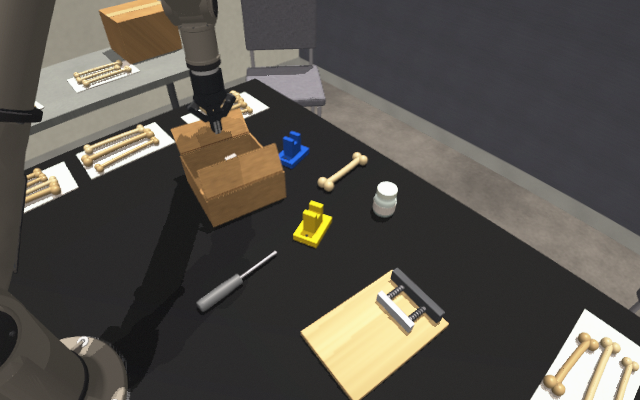

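The left flap now leans well back. I'll nudge it slightly further, then sweep across to the right flap.

```bash
python3 -m pendant '-0.5 -1 0.2 -0.5;0 0 0 0;0 3.5 -0.5 -0.5;0 4 0 -0.5;0 4 0 0;0 3 0 0'
python3 go.py car 0 -.116 .110 -.165
```

```text
clock: 4.22
tcp_pos: [0.5364, 0.2294, 0.118]
orientation: [3.126, -0.247, -0.006]
contact_force: [0.7, -0.9, 0.2]
grip_width: 0.0002
t 4.22 tcp [0.5364 0.2294 0.118 ] yaw -0.158 tilt 0.39 F [ 0.7 -0.9  0.2] w 0.0002
tool delta cm [-0.69  9.47  0.86] turn 0.4 rows>= 2.3
```

```bash
python3 -m pendant '-0.2 2.3 0.3 0;-0.2 2.3 0.2 0.2;-0.2 2.3 0.2 0.2;0 2 0.2 0;0 1 0 0;0 0.5 0 0'
python3 go.py car 0 -.116 .110 -.165
python3 - <<'E'
from h import *
snap('side','pics/s3.png');snap('top','pics/t3.png')
E
```

```text
clock: 4.72
tcp_pos: [0.5204, 0.1226, 0.1207]
orientation: [-3.122, 0.271, -0.032]
contact_force: [-0.5, 0.5, -0.2]
grip_width: -0.0002
t 4.72 tcp [0.5204 0.1226 0.1207] yaw -0.173 tilt 1.26 F [-0.5  0.5 -0.2] w -0.0002
tool delta cm [-0.82 -1.3   1.06] turn -0.5 rows>= 0.5
```

View pics/s3.png

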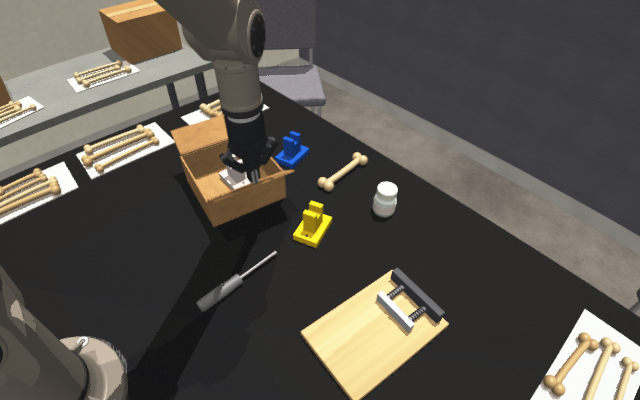

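The right flap is folded out too, showing as a thin sliver at (280,175). I'll lift, open the gripper over the cradle and check both flaps.

```bash
python3 -m pendant '0 -1 -3 0;0 -3 -4 0;0.5 -4 -2.5 -1;0.5 -3 0 -1;0 0 0 0' 0
python3 go.py w .5537 .267 .19 -.0602
python3 - <<'E'
from h import *
import pickle
o=r.get_obs();d=snap('wrist','pics/w4.png');d['o']=o;pickle.dump(d,open('w4.pkl','wb'))
pickle.dump(snap('side','pics/s4.png'),open('s4.pkl','wb'))
E
```

```text
clock: 5.23
tcp_pos: [0.5442, 0.2318, 0.2143]
orientation: [-3.128, 0.217, -0.017]
contact_force: [-0.2, 0.7, 0.8]
grip_width: 0.0607
t 5.23 tcp [0.5442 0.2318 0.2143] yaw -0.139 tilt 0.7 F [-0.2  0.7  0.8] w 0.0607
tool delta cm [ 0.43 -3.6   2.46] turn -4.5 rows>= 1.1
```

View pics/w4.png

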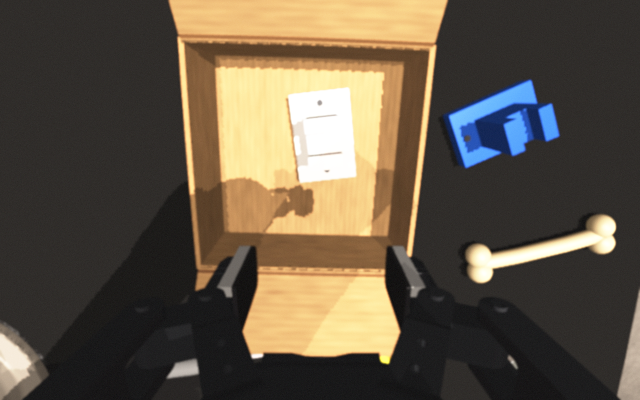

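View pics/s4.png

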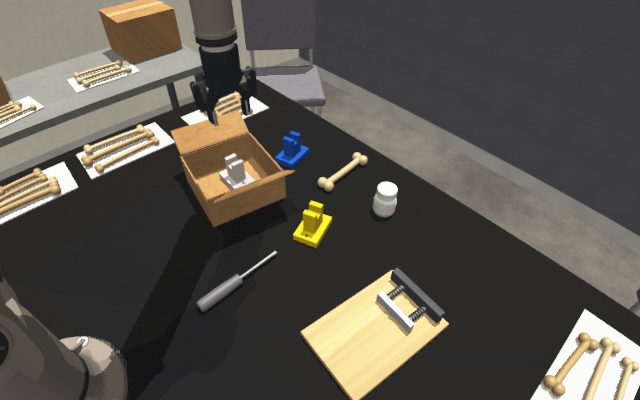

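Both flaps are back. In the wrist view the cradle spans about (289,95) to (356,178). I'll zoom in to refine its pose and check the flap angles.

Run:
```python
import pickle,cv2
w=pickle.load(open('w4.pkl','rb'))['color'][:,:,::-1]; s=pickle.load(open('s4.pkl','rb'))['color'][:,:,::-1]
cv2.imwrite('pics/w4c.png',cv2.resize(w[75:195,270:375],None,fx=5,fy=5,interpolation=cv2.INTER_CUBIC))
cv2.imwrite('pics/s4c.png',cv2.resize(s[105:225,165:305],None,fx=5,fy=5,interpolation=cv2.INTER_CUBIC))
```

```text
(no output)
```

View pics/w4c.png

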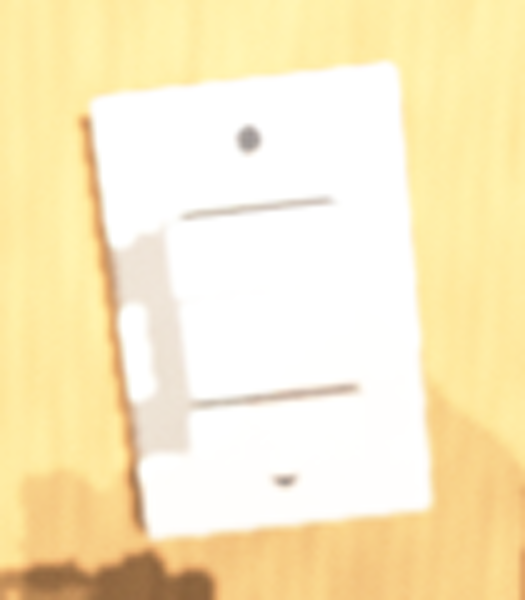

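View pics/s4c.png

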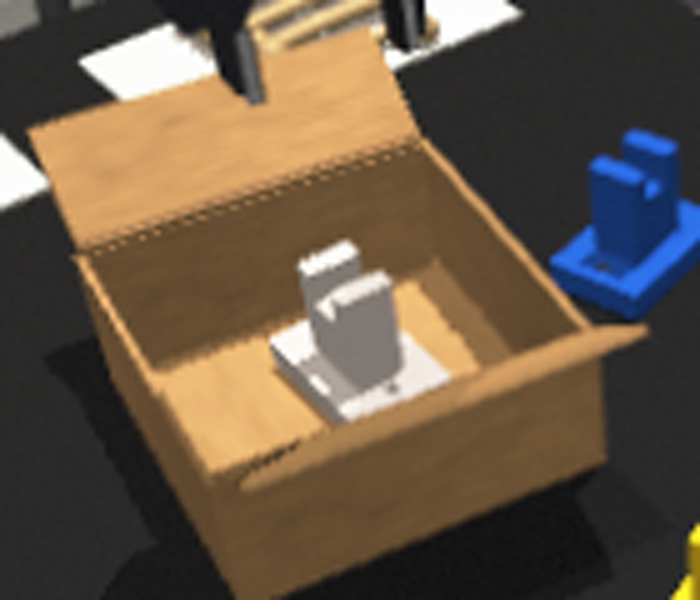

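```bash
cat > m4.py <<'E'
from fit import *
import sys
S=lambda u,v:(165+(u+.5)/5-.5,105+(v+.5)/5-.5)
Q=lambda u,v:(270+(u+.5)/5-.5,75+(v+.5)/5-.5)
def ff(a): return np.concatenate([P('side',W(pc,flap(sd,a[i],x,.072)))[0]-S(*q) for sd,i,x,q in [(1,0,.097,(375,32)),(1,0,-.097,(28,132)),(-1,1,.097,(645,330)),(-1,1,-.097,(245,485))]])
s=least_squares(ff,[2.3,2.3]);print('flaps',s.x,ff(s.x).round(1))
d=pickle.load(open('w4.pkl','rb'));o=d['o']
T=np.eye(4);T[:3,:3]=Ro.from_rotvec(o['orientation']).as_matrix();T[:3,3]=o['tcp_pos'];M=np.linalg.inv(T@d['hand_eye'])
C['wrist']=dict(d,R=M[:3,:3],t=M[:3,3])
def ck(p): return [('wrist',[x,y,.022],Q(*q)) for x,y,q in [(-.03,.045,(92,100)),(.03,.045,(397,63)),(.03,-.045,(432,508)),(-.03,-.045,(148,538))]]
pw=fit(ck,[.55,.267,0],'cradle wrist')
E
python3 m4.py
```

```text
side cam centre [ 0.204 -0.428  0.669]
top cam centre [0.411 0.01  0.859]
carton [ 0.5338  0.2513 -0.165   1.1842  1.0899]
[[0.0, -0.4], [0.1, -0.4], [-0.0, 0.2], [0.2, 0.3], [0.6, -0.4], [0.2, -0.1], [-0.9, 0.4], [-0.2, 0.5], [-0.7, 1.0], [-1.0, -0.4], [-0.3, -1.3], [0.9, 1.0], [-0.3, 0.8], [0.5, 0.3], [0.5, 0.3], [-0.4, 0.0]]
cradle [ 0.5537  0.267  -0.0602]
[[0.7, 0.4], [0.4, -0.0], [-0.4, -1.0], [-0.2, -1.3], [-0.5, -0.1], [0.9, 1.0], [-0.6, 0.8]]
jig [ 0.5106 -0.2679 -0.0955]
[[0.2, -0.3], [-0.3, -0.1], [0.1, 0.3], [0.0, 0.1]]
cradle in carton 0.017104353416797467 0.018685815381877812 0.10485037287861701
flaps [2.54292831 2.49041236] [-1.4 -0.7 -0.3  0.4  0.6 -0.5 -0.4  0.4]
cradle wrist [ 0.5526  0.2684 -0.0313]
[[0.1, -0.4], [-0.3, 0.2], [-0.1, 0.1], [0.3, 0.1]]
```

Flaps are at about 2.5 rad. The refined cradle pose is (0.553, 0.268) with yaw about -0.035. Next I'll centre over it and descend.

```bash
python3 -m pendant '0.4 -2 0.8 -3;0.2 -1.5 1 -3;0 0 0 0' 0; python3 go.py w .553 .268 .037 -.035
```

```text
clock: 5.58
tcp_pos: [0.5529, 0.2578, 0.1919]
orientation: [3.137, -0.057, 0.009]
contact_force: [-0.4, -0.4, -0.4]
grip_width: 0.085
t 5.58 tcp [0.5529 0.2578 0.1919] yaw -0.037 tilt 0.39 F [-0.4 -0.4 -0.4] w 0.085
tool delta cm [-0.12 -1.08 15.49] turn -0.1 rows>= 3.8
```

```bash
python3 -m pendant '0 -0.7 3 0;0 -0.3 3 0;0 0 3 0;0 0 2.5 0;0 0 1 0' 0; python3 go.py w .553 .268 .037 -.035
```

```text
clock: 6.0
tcp_pos: [0.5542, 0.2609, 0.0624]
orientation: [3.132, -0.073, 0.008]
contact_force: [0.5, -0.7, 0.3]
grip_width: 0.0855
t 6.0 tcp [0.5542 0.2609 0.0624] yaw -0.047 tilt 0.58 F [ 0.5 -0.7  0.3] w 0.0855
tool delta cm [-0.16 -0.73  2.53] turn -0.7 rows>= 0.6
```

```bash
python3 -m pendant '-0.1 -0.7 0.8 -0.4;-0.1 -0.3 0.8 -0.3;0 -0.1 0.6 0;0 0 0 0' 0; python3 go.py w .553 .268 .037 -.035
```

```text
clock: 6.33
tcp_pos: [0.5514, 0.2684, 0.0371]
orientation: [3.128, -0.059, 0.002]
contact_force: [-0.2, -0.1, 0.5]
grip_width: 0.0855
t 6.33 tcp [0.5514 0.2684 0.0371] yaw -0.038 tilt 0.76 F [-0.2 -0.1  0.5] w 0.0855
tool delta cm [0.16 0.04 0.01] turn -0.2 rows>= 0.0
```

```bash
python3 -m pendant '0.1 0 0 0;0 0 0 0;0 0 0 0;0 0 0 0;0 0 0 0;0 0 0 0;0 0 0 0;0 0 0 0' 255 60; python3 go.py w .553 .268 .037 -.035
```

```text
clock: 7.0
tcp_pos: [0.5556, 0.2699, 0.042]
orientation: [3.131, -0.061, 0.013]
contact_force: [-1.2, -0.1, -1.2]
grip_width: 0.0289
t 7.0 tcp [0.5556 0.2699 0.042 ] yaw -0.039 tilt 0.74 F [-1.2 -0.1 -1.2] w 0.0289
tool delta cm [-0.26  0.2   0.5 ] turn -0.2 rows>= 0.1
```

```bash
python3 -m pendant '0 0 -1 0;0 0 -2 0;0 0 -3 0;0 0 -4 0;0 0 -4 0;0 0 -3 0;0 0 -1 0;0 0 0 0'; python3 go.py w .43 -.25 .21 -.0955
python3 - <<'E'
from h import *
import pickle
snap('wrist','pics/w5.png');snap('side','pics/s5.png')
E
```

```text
clock: 7.67
tcp_pos: [0.5511, 0.2708, 0.2305]
orientation: [3.128, -0.057, 0.001]
contact_force: [-0.2, -0.3, -1.4]
grip_width: 0.0285
t 7.67 tcp [0.5511 0.2708 0.2305] yaw -0.037 tilt 0.75 F [-0.2 -0.3 -1.4] w 0.0285
tool delta cm [-10.2   52.46   2.72] turn 3.4 rows>= 13.1
```

View pics/w5.png

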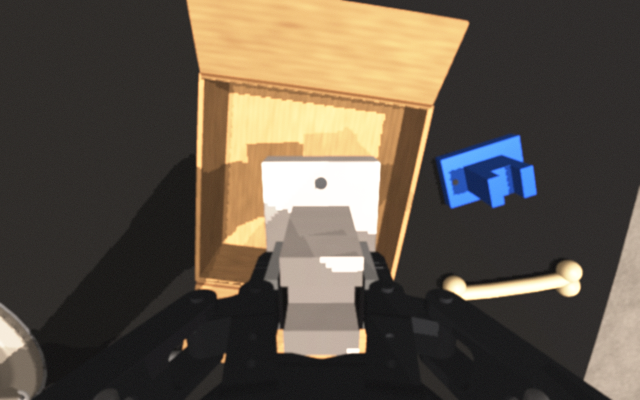

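View pics/s5.png

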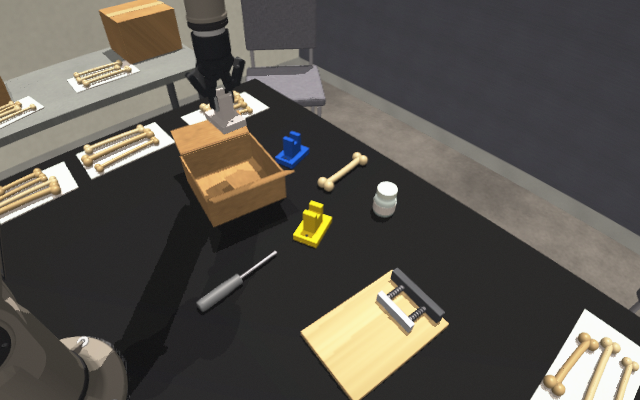

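Run:
```python
import cv2
w=cv2.imread('pics/w5.png')
cv2.imwrite('pics/w5c.png',cv2.resize(w[145:265,250:395],None,fx=5,fy=5,interpolation=cv2.INTER_CUBIC))
```

```text
(no output)
```

View pics/w5c.png

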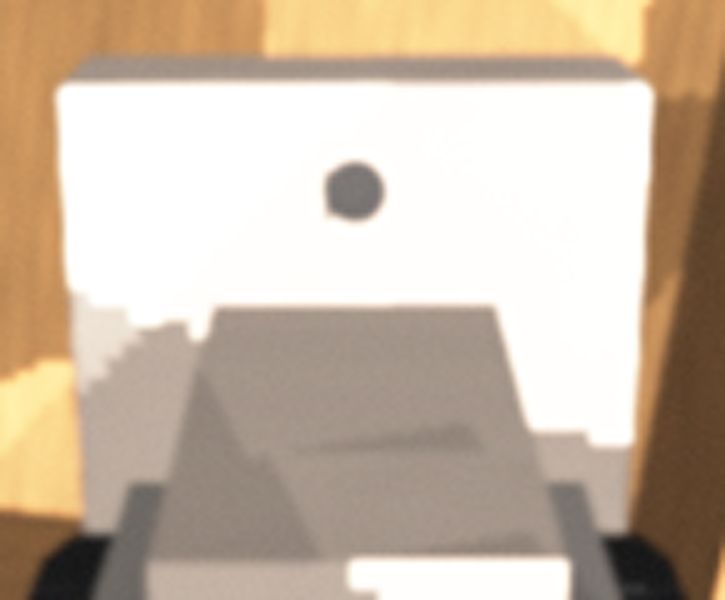

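```bash
python3 -m pendant '-1 3.6 0 0.4;-1 3.6 0 0.4;-1 3.8 0 0.4;-1 3.8 0 0.4;-1 3.8 0 0.4;-1 3.8 0 0.4;-1 3.8 0 0.4;-1 3.8 0 0.4'; python3 go.py w .43 -.25 .21 -.0955
```

```text
clock: 8.43
tcp_pos: [0.4389, -0.0284, 0.2129]
orientation: [3.126, -0.124, -0.053]
contact_force: [1.7, -1.1, -1.5]
grip_width: 0.0289
t 8.43 tcp [ 0.4389 -0.0284  0.2129] yaw -0.08 tilt 2.06 F [ 1.7 -1.1 -1.5] w 0.0289
tool delta cm [ 0.89 22.16  0.57] turn 0.9 rows>= 5.4
```

```bash
cat > grip.py <<'E'
from h import *
import pickle
from scipy.optimize import least_squares
d=pickle.load(open('w4.pkl','rb'));K=np.array([[d['fx'],0,d['cx']],[0,d['fy'],d['cy']],[0,0,1.]])
Q=lambda u,v:(250+(u+.5)/5-.5,145+(v+.5)/5-.5)
X=np.array([[-.03,.045,-.0195],[.03,.045,-.0195],[-.03,.045,-.0375],[.03,.045,-.0375],[-.015,.022,-.0195],[.015,.022,-.0195],[-.015,.022,.0375],[.015,.022,.0375]])
U=np.array([Q(*q) for q in [(57,87),(654,85),(85,58),(627,58),(214,306),(497,306),(147,557),(572,557)]])
H=np.linalg.inv(d['hand_eye']);F=np.diag([1,-1,-1.])
def res(p):
    Y=(Ro.from_rotvec(p[3:]).as_matrix()@F@X.T).T+p[:3]   # tool frame
    Yc=(H[:3,:3]@Y.T).T+H[:3,3]
    return (cv2.projectPoints(Yc.reshape(-1,1,3),np.zeros(3),np.zeros(3),K,d['dist_coeffs'])[0][:,0]-U).ravel()
s=least_squares(res,[0,0,-.005,0,0,0]);print('mid in tool mm',(s.x[:3]*1000).round(1),'rot deg',np.degrees(s.x[3:]).round(2));print(res(s.x).reshape(-1,2).round(1).tolist())
E
python3 grip.py
```

```text
mid in tool mm [-1.   1.7 -1.2] rot deg [-0.32 -0.23 -0.01]
[[-0.0, 0.1], [0.2, 0.4], [-0.0, -0.1], [-0.3, -0.1], [-0.4, -0.1], [0.6, -0.2], [0.1, 0.0], [-0.1, -0.1]]
```

```bash
cat > jg.py <<'E'
# jg.py mx my mz : target for cradle mid in jig frame
from go import *
a=[float(v) for v in sys.argv[1:]]
o=r.get_obs();R=Ro.from_rotvec(o['orientation']).as_matrix();off=R@np.array([-.001,.0017,-.0012])
c,s=np.cos(pj[2]),np.sin(pj[2])
m=o['tcp_pos']+off;D=m-[pj[0],pj[1],0];print('mid in jig mm',np.round([1e3*(c*D[0]+s*D[1]),1e3*(-s*D[0]+c*D[1]),1e3*D[2]],1))
T=np.array([pj[0]+c*a[0]-s*a[1],pj[1]+s*a[0]+c*a[1],a[2]])
delta(T-off,pj[2])
R=R@Ro.from_rotvec([np.radians(-.32),np.radians(-.23),0]).as_matrix()
print('tilt vec (tool z xy)',R[:2,2].round(4))
E
python3 -m pendant '0.5 3.3 0 0;0.5 3.8 0 0;0.5 3.8 0 0;0.5 3.8 0 0;0.5 3 0 0;0 0 0 0'; python3 jg.py -.03 0 .12
```

```text
clock: 8.93
tcp_pos: [0.4327, -0.2234, 0.2007]
orientation: [3.125, -0.142, -0.095]
contact_force: [1.2, -0.5, -1.7]
grip_width: 0.0293
mid in jig mm [-82.8  35.1 202. ]
t 8.93 tcp [ 0.4327 -0.2234  0.2007] yaw -0.092 tilt 3.55 F [ 1.2 -0.5 -1.7] w 0.0293
tool delta cm [5.75 3.41 7.92] turn 0.2 rows>= 2.5
tilt vec (tool z xy) [-0.0658 -0.0143]
```

```bash
python3 -m pendant '1.5 1 1 0;1.5 1 1 0;1.5 1 1 0;0.5 0 1 0;0 0 0 0'; python3 jg.py -.03 0 .12; python3 -c "
from bench import r;o=r.get_obs();print(o['joints'].round(3),o['qvel'].round(3))"
```

```text
clock: 9.35
tcp_pos: [0.4693, -0.2604, 0.1446]
orientation: [3.13, -0.154, -0.126]
contact_force: [-0.0, -0.1, -1.8]
grip_width: 0.0289
mid in jig mm [-42.8   1.8 145.9]
t 9.35 tcp [ 0.4693 -0.2604  0.1446] yaw -0.099 tilt 4.62 F [-0.  -0.1 -1.8] w 0.0289
tool delta cm [1.48 0.15 2.48] turn -0.2 rows>= 0.7
tilt vec (tool z xy) [-0.085  -0.0067]
[ 0.622  0.41  -0.315  1.9    0.188  0.935  0.111] [0.009 0.02  0.012 0.    0.004 0.013 0.004]
```

```bash
python3 -m pendant '0 0 0 0;0 0 0 0;0 0 0 0;0 0 0 0'; python3 jg.py -.03 0 .12; python3 -m pendant '0 0 -1 0;0 0 -1 0;0 0 -1 0;0 0 0 0'; python3 jg.py -.03 0 .12
```

```text
clock: 9.68
tcp_pos: [0.4656, -0.2568, 0.1417]
orientation: [3.133, -0.15, -0.139]
contact_force: [-0.3, 0.5, -1.5]
grip_width: 0.0288
mid in jig mm [-46.8   5.  143. ]
t 9.68 tcp [ 0.4656 -0.2568  0.1417] yaw -0.096 tilt 5.06 F [-0.3  0.5 -1.5] w 0.0288
tool delta cm [1.88 0.49 2.15] turn -0.0 rows>= 0.7
tilt vec (tool z xy) [-0.0927 -0.0029]
clock: 10.02
tcp_pos: [0.4687, -0.2561, 0.1769]
orientation: [3.132, -0.148, -0.134]
contact_force: [1.1, 0.5, -1.7]
grip_width: 0.0288
mid in jig mm [-43.7   6.  178.2]
t 10.02 tcp [ 0.4687 -0.2561  0.1769] yaw -0.095 tilt 4.91 F [ 1.1  0.5 -1.7] w 0.0288
tool delta cm [1.87 0.56 5.69] turn 0.0 rows>= 1.5
tilt vec (tool z xy) [-0.0901 -0.0045]
```

```bash
for k in 1; do python3 -m pendant '4 0 0 0;4 0 0 0;4 0 0 0;0 0 0 0' >/dev/null; python3 jg.py -.03 0 .12|tail -4; python3 -m pendant '-4 0 0 0;-4 0 0 0;-4 0 0 0;0 0 0 0'>/dev/null; python3 jg.py -.03 0 .12|tail -4;python3 -m pendant '0 0 -4 0;0 0 -4 0;0 0 0 0' >/dev/null; python3 jg.py -.03 0 .12|tail -4; done
```

```text
mid in jig mm [ 76.6   4.5 170.6]
t 10.35 tcp [ 0.5884 -0.2691  0.1693] yaw -0.099 tilt 4.89 F [ 0.2  1.1 -0.9] w 0.0291
tool delta cm [-10.2    0.42   5.94] turn -0.2 rows>= 2.9
tilt vec (tool z xy) [-0.0897 -0.0074]
mid in jig mm [-43.    7.5 178.2]
t 10.68 tcp [ 0.4696 -0.2547  0.177 ] yaw -0.094 tilt 4.86 F [-1.2 -0.6 -2. ] w 0.0286
tool delta cm [1.79 0.71 5.7 ] turn 0.1 rows>= 1.5
tilt vec (tool z xy) [-0.0892 -0.0045]
mid in jig mm [-40.8   7.8 260.3]
t 10.93 tcp [ 0.4718 -0.2546  0.259 ] yaw -0.097 tilt 5.17 F [ 1.5 -0.2  0.2] w 0.029
tool delta cm [ 2.34  0.68 13.88] turn -0.1 rows>= 3.4
tilt vec (tool z xy) [-0.0946 -0.0034]
```

```bash
python3 -m pendant '0 -4 0 0;0 -4 0 0;0 -4 0 0;0 -4 0 0;0 0 0 0' >/dev/null; python3 jg.py -.03 0 .12|tail -4; python3 -m pendant '2 0 0 0;3 0 0 0;3 0 0 0;2 0 0 0;0 0 0 0'>/dev/null; python3 jg.py -.03 0 .12|tail -4;python3 -m pendant '0 4 0 0;0 4 0 0;0 4 0 0;0 4 0 0;0 0 0 0' >/dev/null; python3 jg.py -.03 0 .12|tail -4
```

```text
mid in jig mm [-36.6 169.4 265.4]
t 11.35 tcp [ 0.4915 -0.0942  0.2641] yaw -0.108 tilt 4.34 F [ 0.1  1.5 -1.1] w 0.0289
tool delta cm [ 1.96 16.76 14.62] turn -0.7 rows>= 5.4
tilt vec (tool z xy) [-0.0801 -0.0083]
mid in jig mm [ 67.6 172.8 261.3]
t 11.77 tcp [ 0.5955 -0.1007  0.26  ] yaw -0.1 tilt 3.96 F [ 0.   0.4 -1.1] w 0.0291
tool delta cm [-8.71 17.13 14.98] turn -0.2 rows>= 5.9
tilt vec (tool z xy) [-0.0733 -0.0115]
mid in jig mm [ 69.4  11.4 263.8]
t 12.18 tcp [ 0.5819 -0.2615  0.2625] yaw -0.088 tilt 3.79 F [-0.2 -1.2 -0.9] w 0.029
tool delta cm [-8.99  0.9  15.01] turn 0.4 rows>= 4.3
tilt vec (tool z xy) [-0.0703 -0.0107]
```

```bash
python3 -m pendant '-4 0 0 0;-4 0 0 0;-4 0 0 0;-2 0 0 0;0 0 0 0'>/dev/null; python3 jg.py -.03 0 .12|tail -4; python3 -m pendant '0 -4 0 0;0 -4 0 0;0 -4 0 0;0 -4 0 0;0 -4 0 0;0 -4 0 0;0 0 0 0' >/dev/null; python3 jg.py -.03 0 .12|tail -4; python3 -m pendant '3 0 0 0;4 0 0 0;4 0 0 0;3 0 0 0;0 0 0 0'>/dev/null; python3 jg.py -.03 0 .12|tail -4;python3 -m pendant '0 4 0 0;0 4 0 0;0 4 0 0;0 4 0 0;0 4 0 0;0 4 0 0;0 0 0 0' >/dev/null; python3 jg.py -.03 0 .12|tail -4
```

```text
mid in jig mm [-76.1   6.7 270.7]
t 12.6 tcp [ 0.4366 -0.2524  0.2695] yaw -0.098 tilt 3.86 F [-0.   1.3 -1.6] w 0.0291
tool delta cm [ 5.6   0.5  14.74] turn -0.1 rows>= 3.8
tilt vec (tool z xy) [-0.0717 -0.0093]
mid in jig mm [-74.5 252.9 271.2]
t 13.18 tcp [ 0.4618 -0.0074  0.27  ] yaw -0.112 tilt 3.3 F [ 0.1  0.6 -1. ] w 0.0286
tool delta cm [ 5.7  25.   15.18] turn -0.9 rows>= 7.3
tilt vec (tool z xy) [-0.0616 -0.0128]
mid in jig mm [ 70.3 257.2 265. ]
t 13.6 tcp [ 0.6062 -0.017   0.2637] yaw -0.101 tilt 3.04 F [ 0.1 -0.7 -0.5] w 0.0288
tool delta cm [-9.14 25.53 15.38] turn -0.3 rows>= 7.6
tilt vec (tool z xy) [-0.0565 -0.0157]
mid in jig mm [ 73.1  13.5 267.1]
t 14.18 tcp [ 0.5858 -0.2598  0.2659] yaw -0.088 tilt 2.87 F [-0.6 -2.  -1.3] w 0.0288
tool delta cm [-9.59  1.1  15.21] turn 0.4 rows>= 4.4
tilt vec (tool z xy) [-0.0541 -0.012 ]
```

The tilt drifts with the direction of travel, and this loop takes off about 1° each time. I'll repeat it, since there is time.

```bash
python3 -m pendant '-4 0 0 0;-4 0 0 0;-4 0 0 0;-3 0 0 0;0 0 0 0'>/dev/null; python3 -m pendant '0 -4 0 0;0 -4 0 0;0 -4 0 0;0 -4 0 0;0 -4 0 0;0 -4 0 0;0 0 0 0' >/dev/null; python3 -m pendant '3 0 0 0;4 0 0 0;4 0 0 0;3 0 0 0;0 0 0 0'>/dev/null; python3 -m pendant '0 4 0 0.1;0 4 0 0.1;0 4 0 0;0 4 0 0;0 4 0 0;0 4 0 0;0 0 0 0' >/dev/null; python3 jg.py -.03 0 .12|tail -4
```

```text
mid in jig mm [ 66.3  18.7 268.8]
t 16.18 tcp [ 0.5796 -0.254   0.2676] yaw -0.088 tilt 2.12 F [-0.5 -1.4 -1.4] w 0.029
tool delta cm [-9.11  1.65 15.23] turn 0.4 rows>= 4.3
tilt vec (tool z xy) [-0.041  -0.0114]
```

```bash
python3 -m pendant '-4 0 0 0;-4 0 0 0;-4 0 0 0;-3 0 0 0;0 0 0 0'>/dev/null; python3 jg.py -.03 0 .12|tail -4; python3 -m pendant '0 -4 0 0;0 -4 0 0;0 -4 0 0;0 -4 0 0;0 -4 0 0;0 -4 0 0;0 0 0 0' >/dev/null; python3 -m pendant '3 0 0 0;4 0 0 0;4 0 0 0;3 0 0 0;0 0 0 0'>/dev/null; python3 -m pendant '0 4 0 0.1;0 4 0 0.1;0 4 0 0;0 4 0 0;0 4 0 0;0 4 0 0;0 0 0 0' >/dev/null; python3 jg.py -.03 0 .12|tail -4
```

```text
mid in jig mm [-88.   15.4 270.6]
t 16.6 tcp [ 0.4256 -0.2426  0.2694] yaw -0.097 tilt 2.2 F [-1.2 -0.3 -2.4] w 0.0287
tool delta cm [ 6.37  1.44 14.84] turn -0.1 rows>= 4.0
tilt vec (tool z xy) [-0.0428 -0.0073]
mid in jig mm [ 61.6  25.5 269.2]
t 18.18 tcp [ 0.5755 -0.2467  0.2679] yaw -0.088 tilt 1.39 F [-1.  -3.  -1.7] w 0.0289
tool delta cm [-8.83  2.39 15.14] turn 0.4 rows>= 4.3
tilt vec (tool z xy) [-0.0285 -0.0089]
```

```bash
python3 -m pendant '-4 0 0 0;-4 0 0 0;-4 0 0 0;-3 0 0 0;0 0 0 0'>/dev/null; python3 -m pendant '0 -4 0 0;0 -4 0 0;0 -4 0 0;0 -4 0 0;0 -4 0 0;0 -4 0 0;0 0 0 0' >/dev/null; python3 -m pendant '3 0 0 0;4 0 0 0;4 0 0 0;3 0 0 0;0 0 0 0'>/dev/null; python3 -m pendant '0 4 0 0.1;0 4 0 0.1;0 4 0 0;0 4 0 0;0 4 0 0;0 4 0 0;0 2 0 0' >/dev/null; python3 jg.py -.03 0 .12|tail -4; python3 -m pendant '-3 0.6 1 0;-3 0.6 2 0;-2.5 0.3 3 0;-0.5 0 3 0;0 0 2 0;0 0 1 0'>/dev/null;python3 jg.py -.03 0 .12|tail -4
```

```text
mid in jig mm [ 59.2  18.4 269.2]
t 20.18 tcp [ 0.5724 -0.2536  0.268 ] yaw -0.08 tilt 0.64 F [ 0.3 -0.9 -0.9] w 0.0289
tool delta cm [-8.78  1.73 15.02] turn 0.9 rows>= 4.3
tilt vec (tool z xy) [-0.0153 -0.0026]
mid in jig mm [-33.3  -9.2 148.6]
t 20.68 tcp [ 0.4778 -0.2722  0.1474] yaw -0.096 tilt 0.2 F [-0.2  0.4 -0.4] w 0.029
tool delta cm [ 0.33 -0.93  2.86] turn -0.0 rows>= 0.7
tilt vec (tool z xy) [-0.0072 -0.0075]
```

```bash
python3 -m pendant '0.2 -0.5 2 0;0.1 -0.4 2 0;0 0 2 0;0 0 1.5 0;0 0 0.5 0'>/dev/null;python3 jg.py -.02 0 .0525|tail -4
python3 - <<'E'
from h import *
import pickle
pickle.dump((r.get_obs(),snap('wrist','pics/w6.png'),snap('top','pics/t6.png'),snap('side','pics/s6.png')),open('f6.pkl','wb'))
im=cv2.imread('pics/s6.png');cv2.imwrite('pics/s6c.png',cv2.resize(im[220:400,290:460],None,fx=3.3,fy=3.3,interpolation=cv2.INTER_CUBIC))
E
```

```text
mid in jig mm [-26.9   0.4  66.4]
t 21.1 tcp [ 0.485  -0.2633  0.0652] yaw -0.095 tilt 0.17 F [-1.5  0.7 -1.2] w 0.0286
tool delta cm [0.69 0.03 1.39] turn 0.0 rows>= 0.4
tilt vec (tool z xy) [-0.0035 -0.0079]
```

View pics/w6.png

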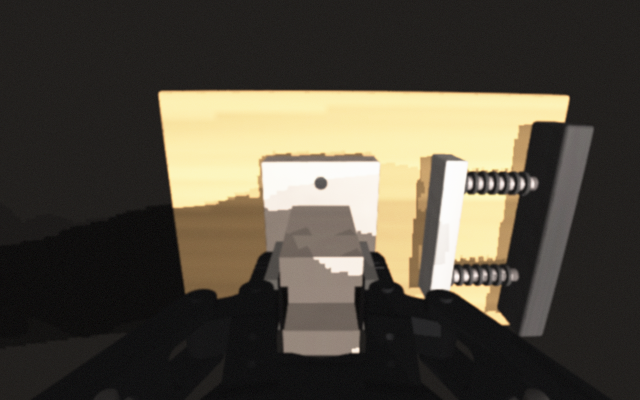

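View pics/s6c.png

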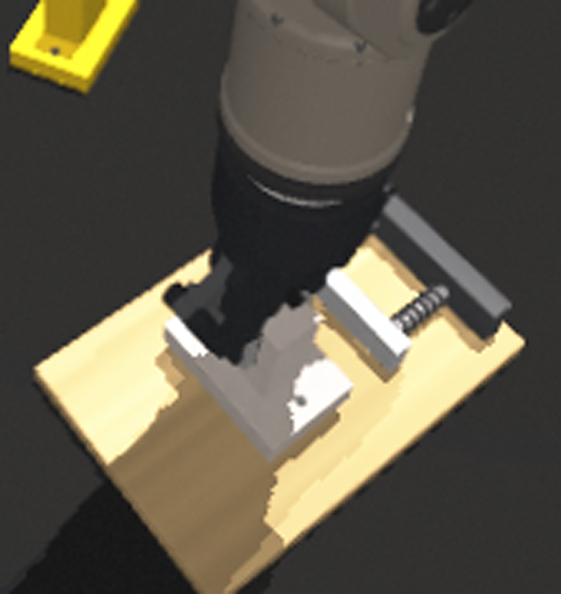

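Run:
```python
import pickle
from fit import *
o,d,_,_=pickle.load(open('f6.pkl','rb'))
T=np.eye(4);T[:3,:3]=Ro.from_rotvec(o['orientation']).as_matrix();T[:3,3]=o['tcp_pos'];M=np.linalg.inv(T@d['hand_eye'])
C['wrist']=dict(d,R=M[:3,:3],t=M[:3,3])
for X in [[.04,.045,.04],[.052,.045,.04],[.04,.045,.016],[.04,-.045,.04],[-.12,.08,.015],[.12,.08,.015]]: print(X,P('wrist',W(pj,X)).round(1))
cv2.imwrite('pics/w6c.png',cv2.resize(cv2.imread('pics/w6.png')[140:300,400:500],None,fx=3.7,fy=3.7,interpolation=cv2.INTER_CUBIC))
```

```text
side cam centre [ 0.204 -0.428  0.669]
top cam centre [0.411 0.01  0.859]
carton [ 0.5338  0.2513 -0.165   1.1842  1.0899]
[[0.0, -0.4], [0.1, -0.4], [-0.0, 0.2], [0.2, 0.3], [0.6, -0.4], [0.2, -0.1], [-0.9, 0.4], [-0.2, 0.5], [-0.7, 1.0], [-1.0, -0.4], [-0.3, -1.3], [0.9, 1.0], [-0.3, 0.8], [0.5, 0.3], [0.5, 0.3], [-0.4, 0.0]]
cradle [ 0.5537  0.267  -0.0602]
[[0.7, 0.4], [0.4, -0.0], [-0.4, -1.0], [-0.2, -1.3], [-0.5, -0.1], [0.9, 1.0], [-0.6, 0.8]]
jig [ 0.5106 -0.2679 -0.0955]
[[0.2, -0.3], [-0.3, -0.1], [0.1, 0.3], [0.0, 0.1]]
cradle in carton 0.017104353416797467 0.018685815381877812 0.10485037287861701
[0.04, 0.045, 0.04] [[448.8 160.3]]
[0.052, 0.045, 0.04] [[471.2 160.4]]
[0.04, 0.045, 0.016] [[433.6 152.7]]
[0.04, -0.045, 0.04] [[431.1 306.8]]
[-0.12, 0.08, 0.015] [[157.8  91.8]]
[0.12, 0.08, 0.015] [[573.4  93.8]]
```

View pics/w6c.png

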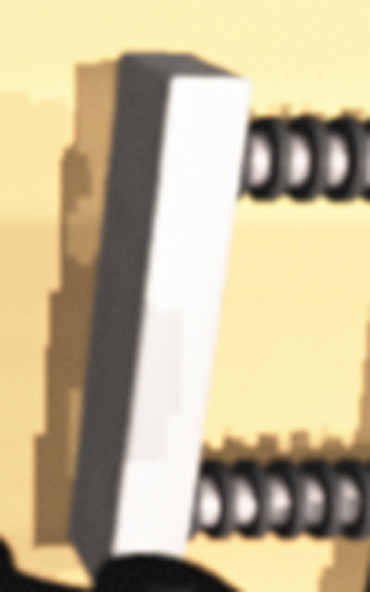

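Predicted fence corners match the wrist view within about 3 px (fence around 1.5 mm nearer, centring correct). Next I'll set it down gently.

```bash
python3 -m pendant '0 0 0.6 0;0 0 0.4 0;0 0 0.1 0'|sed -n 4p;python3 jg.py -.02 0 .0525|tail -4
```

```text
contact_force: [-0.7, -0.1, -1.2]
mid in jig mm [-23.1  -1.   60.1]
t 21.5 tcp [ 0.4888 -0.265   0.0589] yaw -0.096 tilt 0.63 F [-0.7 -0.1 -1.2] w 0.0288
tool delta cm [ 0.3  -0.1   0.76] turn -0.0 rows>= 0.2
tilt vec (tool z xy) [ 0.0041 -0.0121]
```

```bash
python3 -m pendant '0 0 0.5 0;0 -0.1 0.4 0'|sed -n 4p;python3 jg.py -.01 0 .0525|tail -4;  python3 -m pendant '0 0 0.3 0;0 0 0.2 0'|sed -n 4p;python3 jg.py -.01 0 .0525|tail -4
```

```text
contact_force: [-18.6, 4.3, 57.4]
mid in jig mm [-21.5  -1.1  53. ]
t 21.67 tcp [ 0.4903 -0.2653  0.0518] yaw -0.097 tilt 0.84 F [-18.6   4.3  57.4] w 0.0292
tool delta cm [ 1.15 -0.11  0.06] turn -0.1 rows>= 0.3
tilt vec (tool z xy) [ 0.0064 -0.0148]
contact_force: [-5.9, 2.3, 12.9]
mid in jig mm [-21.6  -1.1  53.1]
t 21.83 tcp [ 0.4902 -0.2653  0.0519] yaw -0.098 tilt 0.92 F [-5.9  2.3 12.9] w 0.0291
tool delta cm [ 1.16 -0.12  0.07] turn -0.1 rows>= 0.3
tilt vec (tool z xy) [ 0.0035 -0.019 ]
```

```bash
python3 -m pendant '0.4 -0.1 0 0;0.6 0 0 0;0.6 0 0 0;0.4 0 0 0;0 0 0 0'|sed -n 4p;python3 jg.py .022 0 .0525|tail -4
```

```text
contact_force: [0.2, -0.1, -1.6]
mid in jig mm [ 0.7 -0.4 54.2]
t 22.25 tcp [ 0.5125 -0.2667  0.053 ] yaw -0.098 tilt 1.06 F [ 0.2 -0.1 -1.6] w 0.0287
tool delta cm [ 2.13 -0.05  0.19] turn -0.1 rows>= 0.5
tilt vec (tool z xy) [ 0.0052 -0.0208]
```

```bash
python3 -m pendant '0.4 0 0.05 0;0.4 0 0.05 0;0.3 0 0 0;0 0 0 0'|sed -n 4p;python3 jg.py .022 0 .0525|tail -4
```

```text
contact_force: [-0.4, 0.2, 0.9]
mid in jig mm [11.3 -0.7 53.3]
t 22.58 tcp [ 0.523  -0.2681  0.0521] yaw -0.099 tilt 0.93 F [-0.4  0.2  0.9] w 0.029
tool delta cm [ 1.07 -0.08  0.08] turn -0.2 rows>= 0.3
tilt vec (tool z xy) [ 0.0004 -0.0206]
```

```bash
python3 -m pendant '0.3 0 0 0;0.3 0 0 0;0 0 0 0'|sed -n 4p;python3 jg.py .022 0 .0525|tail -4
```

```text
contact_force: [-0.5, 1.7, 3.3]
mid in jig mm [14.4 -0.8 53.4]
t 22.83 tcp [ 0.5261 -0.2684  0.0522] yaw -0.101 tilt 0.87 F [-0.5  1.7  3.3] w 0.0288
tool delta cm [ 0.76 -0.08  0.09] turn -0.3 rows>= 0.2
tilt vec (tool z xy) [-0.0071 -0.0201]
```

```bash
python3 -m pendant '0.4 0 0 0;0.4 0 0 0;0.4 0 0 0'|sed -n 4p;python3 jg.py .022 0 .0525|tail -4;python3 - <<'E'
from h import *
snap('side','pics/s7.png')
for i in range(4):
    o=r.get_obs();print(o['clock'],o['tcp_pos'].round(4),o['contact_force'].round(1)); r.grab_frame('side')
E
```

```text
contact_force: [-12.2, 2.5, 16.3]
mid in jig mm [18.8 -0.9 53.9]
t 23.08 tcp [ 0.5304 -0.269   0.0526] yaw -0.104 tilt 1.4 F [-12.2   2.5  16.3] w 0.029
tool delta cm [ 0.32 -0.09  0.13] turn -0.5 rows>= 0.1
tilt vec (tool z xy) [-0.0243 -0.0196]
23.1333 [ 0.5309 -0.269   0.0526] [-11.2   1.4  15.1]
23.1833 [ 0.5308 -0.269   0.0526] [-10.6   2.7  15. ]
23.2333 [ 0.5308 -0.269   0.0526] [-10.4   1.9  15.2]
23.2833 [ 0.5308 -0.269   0.0526] [-10.9   2.1  13.5]
```

```bash
python3 -m pendant '0.7 0 -0.1 0.3'|sed -n 4p;python3 jg.py .022 0 .0525|tail -4;python3 - <<'E'
from h import *
import pickle
for i in range(3):
    o=r.get_obs();print(o['clock'],o['tcp_pos'].round(4),o['contact_force'].round(1)); d=snap('side','pics/s8.png');w=snap('wrist','pics/w8.png')
pickle.dump((r.get_obs(),w,d),open('f8.pkl','wb'))
E
```

```text
contact_force: [-11.2, 2.6, 4.4]
mid in jig mm [21.8 -0.8 54.2]
t 23.42 tcp [ 0.5334 -0.2692  0.053 ] yaw -0.109 tilt 1.74 F [-11.2   2.6   4.4] w 0.0288
tool delta cm [ 0.03 -0.09  0.17] turn -0.8 rows>= 0.1
tilt vec (tool z xy) [-0.0317 -0.019 ]
23.4167 [ 0.5334 -0.2692  0.053 ] [-11.2   2.6   4.4]
23.5167 [ 0.5344 -0.2693  0.0529] [-10.6   1.4  11.2]
23.6167 [ 0.5344 -0.2693  0.0529] [-9.2  1.6  9.4]
```

View pics/w8.png

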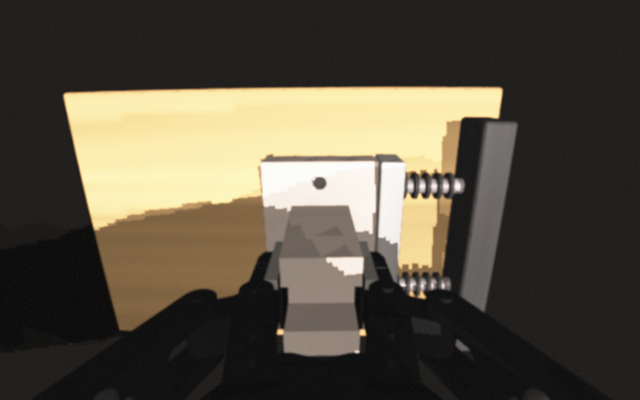

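Run:
```python
import cv2
cv2.imwrite('pics/w8c.png',cv2.resize(cv2.imread('pics/w8.png')[80:210,365:520],None,fx=5,fy=4.5,interpolation=cv2.INTER_CUBIC))
cv2.imwrite('pics/s8c.png',cv2.resize(cv2.imread('pics/s8.png')[255:365,320:460],None,fx=5,fy=5,interpolation=cv2.INTER_CUBIC))
```

```text
(no output)
```

View pics/w8c.png

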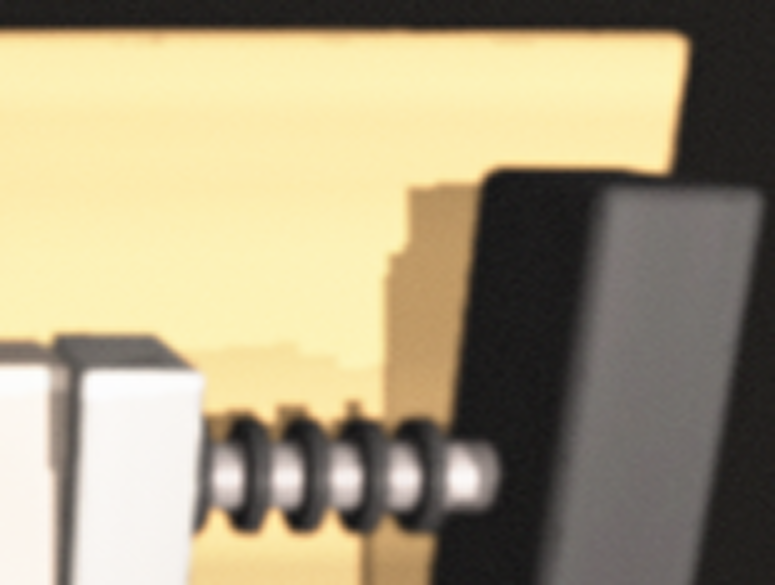

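View pics/s8c.png

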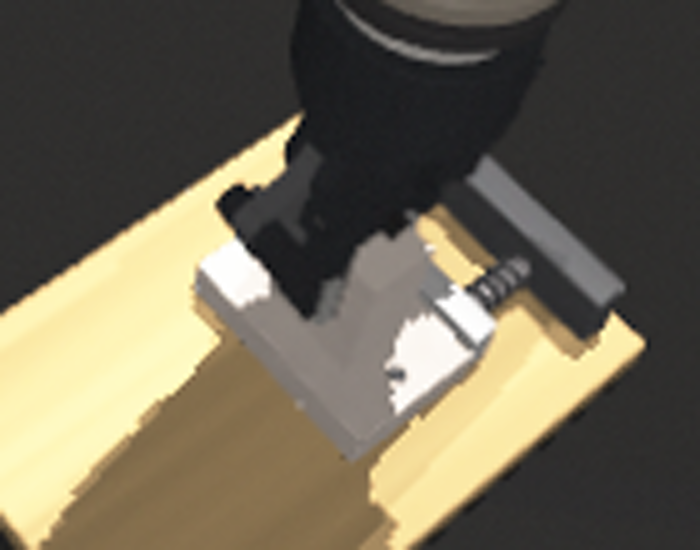

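```bash
python3 - <<'E' | tail -6
import pickle
from fit import *
o,d,_=pickle.load(open('f8.pkl','rb'))
T=np.eye(4);T[:3,:3]=Ro.from_rotvec(o['orientation']).as_matrix();T[:3,3]=o['tcp_pos'];M=np.linalg.inv(T@d['hand_eye'])
C['wrist']=dict(d,R=M[:3,:3],t=M[:3,3])
obs=[([-.12,.08,.015],(65,94)),([.12,.08,.015],(502.5,87.8)),([.04,.045,.04],(381,163)),([.052,.045,.04],(406,162.5))]
def res(p):
    out=[]
    for i,(X,q) in enumerate(obs):
        X=list(X); 
        if i>1: X[0]+=p[3]
        out.append(P('wrist',W(p[:3],X))[0]-q)
    return np.concatenate(out)
s=least_squares(res,[*pj,.014]);print('jig,q',s.x.round(4),res(s.x).round(1))
R=T[:3,:3];off=R@np.array([-.001,.0017,-.0012]);m=T[:3,3]+off-[s.x[0],s.x[1],0];c,n=np.cos(s.x[2]),np.sin(s.x[2]);print('mid in this jig',c*m[0]+n*m[1],-n*m[0]+c*m[1],m[2])
E
```

```text
[[0.7, 0.4], [0.4, -0.0], [-0.4, -1.0], [-0.2, -1.3], [-0.5, -0.1], [0.9, 1.0], [-0.6, 0.8]]
jig [ 0.5106 -0.2679 -0.0955]
[[0.2, -0.3], [-0.3, -0.1], [0.1, 0.3], [0.0, 0.1]]
cradle in carton 0.017104353416797467 0.018685815381877812 0.10485037287861701
jig,q [ 0.51   -0.2684 -0.0973  0.0123] [-3.3  0.5  3.  -0.3 -0.   0.3  0.   0.7]
mid in this jig 0.023351777159898064 -0.0001474780951078356 0.054125935483021775
```

Run:
```python
from h import *
cv2.imwrite('pics/w9c.png',cv2.resize(cv2.imread('pics/w8.png')[145:265,250:395],None,fx=5,fy=5,interpolation=cv2.INTER_CUBIC))
for i in range(6):
    r.grab_frame('wrist');o=r.get_obs();print(o['clock'],o['tcp_pos'].round(4),o['orientation'].round(4),o['contact_force'].round(1))
```

```text
23.7667 [ 0.5344 -0.2693  0.0529] [ 3.1214 -0.1693 -0.0388] [-10.2   2.2  10.2]
23.8167 [ 0.5344 -0.2693  0.0529] [ 3.1214 -0.1695 -0.0389] [-9.6  1.9  8.4]
23.8667 [ 0.5344 -0.2693  0.0529] [ 3.1214 -0.1693 -0.0389] [-9.7  2.4  9.4]
23.9167 [ 0.5344 -0.2693  0.0529] [ 3.1214 -0.1693 -0.0388] [-9.7  1.5  8.4]
23.9667 [ 0.5344 -0.2693  0.0529] [ 3.1214 -0.1693 -0.0389] [-9.7  1.2  9. ]
24.0167 [ 0.5344 -0.2693  0.0529] [ 3.1214 -0.1694 -0.0389] [-10.    2.7   9.1]
```

View pics/w9c.png

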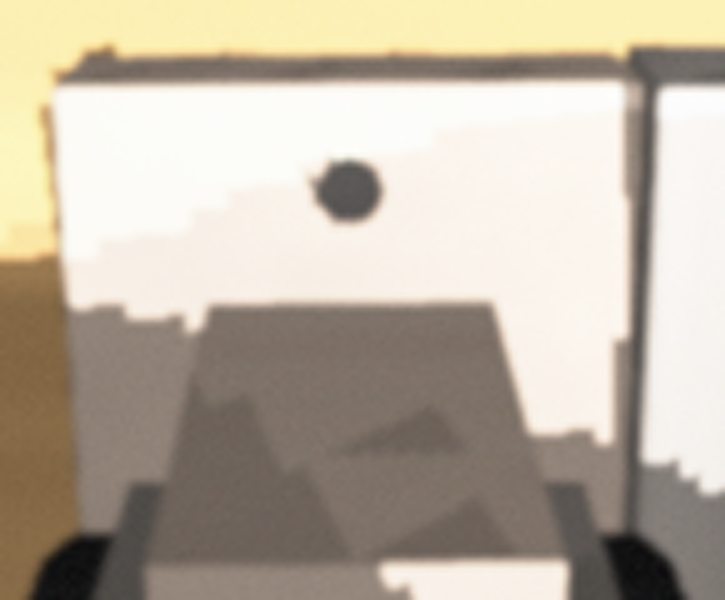

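The hold is steady: about 10 N, fence back about 12–13 mm, centred within 1 mm. But the cradle leans about 0.04 rad against a 0.06 limit. Pressing down a little harder should flatten it, so I'll try that.

```bash
python3 -m pendant '0.3 0 0.3 0'|sed -n 4p;python3 - <<'E'
from bench import r
r.grab_frame('side')
E
python3 jg.py .022 0 .0525|tail -4;python3 -m pendant '0.3 0 0.35 0'|sed -n 4p;python3 - <<'E'
from bench import r
r.grab_frame('side')
E
python3 jg.py .022 0 .0525|tail -4
```

```text
contact_force: [-28.8, 7.3, 70.9]
mid in jig mm [22.6 -1.  53.6]
t 24.15 tcp [ 0.5341 -0.2694  0.0524] yaw -0.109 tilt 2.15 F [-20.8   3.6  35.4] w 0.0291
tool delta cm [-0.05 -0.1   0.11] turn -0.8 rows>= 0.1
tilt vec (tool z xy) [-0.0387 -0.0208]
contact_force: [-24.6, 6.4, 54.2]
mid in jig mm [22.8 -1.  53.8]
t 24.28 tcp [ 0.5344 -0.2695  0.0525] yaw -0.109 tilt 2.6 F [-22.7   5.3  44.7] w 0.029
tool delta cm [-0.08 -0.1   0.13] turn -0.8 rows>= 0.1
tilt vec (tool z xy) [-0.0462 -0.0231]
```

Pressing down makes the lean worse, so I'll back off, lift clear, bias the tilt the other way with the same air loop, and press again more lightly.

```bash
python3 -m pendant '-0.5 0 -0.3 0;-1.5 0 -0.5 0;-1.5 0 -1 0;-1 0 -2 0;0 0 -4 0;0 0 -4 0;0 0 -4 0;0 0 -4 0'|sed -n 4p; python3 jg.py -.03 0 .12|tail -4; python3 -m pendant '-4 0 -1 0;-4 0 0 0;0 0 0 0'|sed -n 4p; python3 jg.py -.03 0 .12|tail -4
```

```text
contact_force: [1.7, -1.2, -0.7]
mid in jig mm [-24.6   5.1 250. ]
t 24.95 tcp [ 0.4877 -0.2589  0.2487] yaw -0.107 tilt 3.8 F [ 1.7 -1.2 -0.7] w 0.0286
tool delta cm [ 0.3   0.3  13.01] turn -0.6 rows>= 3.2
tilt vec (tool z xy) [-0.0702 -0.0142]
contact_force: [-0.6, 0.5, -2.2]
mid in jig mm [-97.8   6.3 274. ]
t 25.2 tcp [ 0.415  -0.2507  0.2727] yaw -0.104 tilt 2.92 F [-0.6  0.5 -2.2] w 0.0291
tool delta cm [ 7.49  0.26 15.08] turn -0.5 rows>= 4.1
tilt vec (tool z xy) [-0.0529 -0.0211]
```

```bash
python3 -m pendant '0 -4 0 0;0 -4 0 0;0 -4 0 0;0 -4 0 0;0 -4 0 0;0 -4 0 0;0 -4 0 0;0 0 0 0'>/dev/null; python3 jg.py -.03 0 .12|tail -4; python3 -m pendant '4 0 0 0;4 0 0 0;4 0 0 0;4 0 0 0;0 0 0 0'>/dev/null; python3 jg.py -.03 0 .12|tail -4;python3 -m pendant '0 4 0 0;0 4 0 0;0 4 0 0;0 4 0 0;0 4 0 0;0 4 0 0;0 4 0 0;0 0 0 0'>/dev/null; python3 jg.py -.03 0 .12|tail -4; python3 -m pendant '-4 0 0 0;-4 0 0 0;-4 0 0 0;-4 0 0 0;0 0 0 0'>/dev/null; python3 jg.py -.03 0 .12|tail -4
```

```text
mid in jig mm [-95.2 292.2 267.2]
t 25.87 tcp [0.4449 0.0337 0.2659] yaw -0.118 tilt 2.6 F [-0.7  0.2 -1.1] w 0.0291
tool delta cm [ 7.72 28.69 15.18] turn -1.3 rows>= 8.1
tilt vec (tool z xy) [-0.0448 -0.0262]
mid in jig mm [ 67.4 292.3 256.8]
t 26.28 tcp [0.6068 0.0182 0.2555] yaw -0.107 tilt 2.92 F [ 0.8 -1.4 -1.8] w 0.0288
tool delta cm [-8.86 28.86 15.  ] turn -0.7 rows>= 8.2
tilt vec (tool z xy) [-0.0467 -0.0338]
mid in jig mm [ 68.3   3.5 256.5]
t 26.95 tcp [ 0.58   -0.2693  0.2552] yaw -0.096 tilt 2.86 F [-1.  -2.2 -1.5] w 0.0289
tool delta cm [-9.23  0.   14.06] turn -0.0 rows>= 4.1
tilt vec (tool z xy) [-0.0499 -0.0258]
mid in jig mm [-97.8  -0.3 255.8]
t 27.37 tcp [ 0.4144 -0.2572  0.2545] yaw -0.106 tilt 3.0 F [ 0.1  0.9 -1.4] w 0.0289
tool delta cm [ 7.44 -0.34 13.22] turn -0.6 rows>= 3.7
tilt vec (tool z xy) [-0.0553 -0.0179]
```

```bash
python3 -c "
from bench import r;o=r.get_obs();print(o['joints'].round(3),o['qvel'].round(3))"; python3 -m pendant '0 0 0 0;0 0 0 0;0 0 0 0;0 0 0 0'|tail -3;python3 jg.py -.03 0 .12|tail -4;  python3 -c "
from bench import r;o=r.get_obs();print(o['joints'].round(3),o['qvel'].round(3))"
```

```text
[ 1.145  0.267 -0.859  1.895  0.253  1.128  0.078] [-0.029  0.058 -0.003 -0.082  0.038 -0.048 -0.052]
orientation: [3.119, -0.169, -0.078]
contact_force: [-0.9, 0.2, -1.5]
grip_width: 0.0288
mid in jig mm [-98.7  -1.5 255.5]
t 27.7 tcp [ 0.4133 -0.2583  0.2543] yaw -0.109 tilt 3.03 F [-0.9  0.2 -1.5] w 0.0288
tool delta cm [ 7.53 -0.5  13.19] turn -0.7 rows>= 3.7
tilt vec (tool z xy) [-0.0553 -0.0197]
[ 1.146  0.265 -0.857  1.897  0.254  1.127  0.078] [-0.013  0.015 -0.004 -0.017  0.002 -0.005 -0.005]
```

```bash
t(){ python3 jg.py -.03 0 .12|grep -E 'tilt vec|mid'; }; python3 -m pendant '2 0 0 0;2 0 0 0;2 0 0 0;2 0 0 0'>/dev/null;t; python3 -m pendant '2 0 0 0;2 0 0 0;2 0 0 0;2 0 0 0'>/dev/null;t; python3 -m pendant '0 0 3 0;0 0 3 0;0 0 0 0'>/dev/null;t; python3 -m pendant '0 0 -3 0;0 0 -3 0;0 0 0 0'>/dev/null;t;python3 -c "
from bench import r;o=r.get_obs();print(o['joints'].round(3),o['qvel'].round(3))"
```

```text
mid in jig mm [-15.   -2.3 251.1]
tilt vec (tool z xy) [-0.0558 -0.0199]
mid in jig mm [ 74.1  -0.6 244.8]
tilt vec (tool z xy) [-0.054  -0.0161]
mid in jig mm [ 81.4   2.5 182.3]
tilt vec (tool z xy) [-0.0455 -0.0123]
mid in jig mm [ 84.7   5.7 240.9]
tilt vec (tool z xy) [-0.0524 -0.0055]
[ 0.848  0.578 -0.787  1.522  0.425  1.268 -0.102] [-0.017  0.046  0.014  0.032  0.008 -0.028 -0.011]
```

```bash
t(){ python3 jg.py -.03 0 .12|grep -E 'tilt vec|mid'; };  python3 -m pendant '-2 0 0 0;-3 0 0 0;-2 0 0 0;0 0 0 0'>/dev/null;t; python3 -m pendant '0 0 4 0;0 0 4 0;0 0 2 0;0 0 0 0'>/dev/null;t; python3 -m pendant '0 0 -1.5 0;0 0 -1.5 0;0 0 -1.5 0;0 0 -1.5 0;0 0 -1 0;0 0 -1 0;0 0 -1 0;0 0 -0.5 0'>/dev/null;t;python3 -m pendant '0 0 4 0;0 0 4 0;0 0 2 0;0 0 0 0'>/dev/null;t
```

```text
mid in jig mm [ 18.    8.6 248.6]
tilt vec (tool z xy) [-0.0449 -0.0045]
mid in jig mm [ 20.    7.6 152.1]
tilt vec (tool z xy) [-0.0332 -0.01  ]
mid in jig mm [ 30.6  11.4 267.5]
tilt vec (tool z xy) [-0.0208 -0.0106]
mid in jig mm [ 34.    9.8 172.1]
tilt vec (tool z xy) [-0.0093 -0.0163]
```

A fast descent followed by a slow ascent reduces the lean. I'll repeat it to pre-bias the tilt.

```bash
t(){ python3 jg.py -.03 0 .12|grep -E 'tilt vec|mid|tcp'; }; python3 -m pendant '0 0 -1.5 0;0 0 -1.5 0;0 0 -1.5 0;0 0 -1.5 0;0 0 -1 0;0 0 -1 0;0 0 -1 0;0 0 -0.5 0'>/dev/null;t;python3 -m pendant '-2 0.3 0 0;-3 0.3 0 0;-2 0.3 0 0;0 0 0 0'>/dev/null;t;python3 -c "
from bench import r;o=r.get_obs();print(o['joints'].round(3),o['qvel'].round(3))"
```

```text
mid in jig mm [ 36.6  12.5 285.5]
t 31.2 tcp [ 0.5494 -0.2573  0.2843] yaw -0.087 tilt 0.67 F [ 0.4 -0.1 -1.2] w 0.0287
tilt vec (tool z xy) [-0.0037 -0.0168]
mid in jig mm [-33.6   4.2 288.8]
t 31.53 tcp [ 0.4787 -0.2589  0.2876] yaw -0.084 tilt 0.73 F [-0.8  0.4 -1.5] w 0.0286
tilt vec (tool z xy) [ 0.0004 -0.017 ]
[ 1.093  0.32  -0.879  1.764  0.277  1.175  0.049] [-0.01   0.01  -0.014 -0.029  0.007 -0.004 -0.022]
```

```bash
t(){ python3 jg.py -.03 0 .0525|grep -E 'tilt vec|mid|tcp|cm'; }; python3 -m pendant '0 0.2 3 0.5;0 0 4 0.3;0 0 4 0;0 0 4 0;0 0 3 0;0 0 1 0'>/dev/null;t
```

```text
mid in jig mm [-26.2  -3.2  99.7]
t 32.03 tcp [ 0.4854 -0.267   0.0984] yaw -0.102 tilt 1.55 F [-0.2  0.5 -0.8] w 0.0293
tool delta cm [-0.47 -0.41  4.7 ] turn -0.4 rows>= 1.2
tilt vec (tool z xy) [ 0.0123 -0.0262]
```

```bash
t(){ python3 jg.py -.03 0 .0525|grep -E 'tilt vec|mid'; }; python3 -m pendant '0 0 -1.5 0;0 0 -1.5 0;0 0 -1.5 0;0 0 -1.5 0;0 0 -1 0;0 0 -1 0;0 0 -0.5 0'>/dev/null;t;  python3 -m pendant '0 4 0 0;0 4 0 0;0 4 0 0;0 0 0 0'>/dev/null;t;  python3 -m pendant '0 -2 0 0;0 -2 0 0;0 -2 0 0;0 -2 0 0;0 -2 0 0;0 -2 0 0;0 0 0 0'>/dev/null;t
```

```text
mid in jig mm [-23.9   0.9 198.8]
tilt vec (tool z xy) [ 0.0152 -0.0247]
mid in jig mm [ -20.4 -120.8  209.5]
tilt vec (tool z xy) [ 0.0234 -0.0311]
mid in jig mm [-21.3  -2.6 210.7]
tilt vec (tool z xy) [ 0.0252 -0.0328]
```

```bash
t(){ python3 jg.py -.03 0 .0525|grep -E 'tilt vec|mid'; }; python3 -m pendant '2 0 0 0;2 0 0 0;2 0 0 0;2 0 0 0;2 0 0 0;0 0 0 0'>/dev/null;t;  python3 -m pendant '-4 0 0 0;-4 0 0 0;-3 0 0 0;0 0 0 0'>/dev/null;t;  python3 -m pendant '0 0 -4 0;0 0 -3 0;0 0 0 0'>/dev/null;t;python3 -c "
from bench import r;o=r.get_obs();print(o['clock'],o['joints'].round(3),o['qvel'].round(3))"
```

```text
mid in jig mm [ 80.8  -3.4 217.6]
tilt vec (tool z xy) [ 0.0237 -0.0365]
mid in jig mm [-31.6  -0.8 212.8]
tilt vec (tool z xy) [ 0.0232 -0.0321]
mid in jig mm [-3.91e+01 -2.00e-01  2.84e+02]
tilt vec (tool z xy) [ 0.0157 -0.0314]
34.6167 [ 1.113  0.306 -0.884  1.792  0.282  1.14   0.033] [ 0.005  0.009  0.008  0.047  0.009 -0.036 -0.01 ]
```

```bash
t(){ python3 jg.py -.015 .03 .0525|grep -E 'tilt vec|mid|tcp|cm'; }; python3 -m pendant '0.5 -0.7 3 0;0.5 -0.7 4 0;0.5 -0.7 4 0;0.5 -0.7 4 0;0 -0.3 3.5 0;0 0 1 0'>/dev/null;t; python3 -m pendant '0 0 1 0;0 0 0.8 0;0 0 0.3 0'>/dev/null;t
```

```text
mid in jig mm [-6.3 20.5 91.3]
t 35.12 tcp [ 0.5075 -0.2453  0.0901] yaw -0.113 tilt 3.08 F [-0.5  0.2 -0.7] w 0.0286
tool delta cm [-1.04 -1.07  3.81] turn -1.0 rows>= 1.0
tilt vec (tool z xy) [ 0.0318 -0.0445]
mid in jig mm [-5.8 19.4 68.7]
t 35.37 tcp [ 0.5079 -0.2465  0.0674] yaw -0.113 tilt 2.96 F [-0.7 -0.8 -0.7] w 0.0291
tool delta cm [-1.   -1.1   1.54] turn -1.0 rows>= 0.5
tilt vec (tool z xy) [ 0.0296 -0.0437]
```

```bash
t(){ python3 jg.py -.015 0 .0525|grep -E 'tilt vec|mid|tcp|cm'; }; python3 -m pendant '-0.5 -0.6 0.6 0.3;-0.5 -0.5 0.5 0.3;0 0 0.2 0.3'>/dev/null;t; python3 -m pendant '0 0.4 0.1 0;0 0.6 0.1 0'>/dev/null;t
```

```text
mid in jig mm [-13.5  29.3  57.1]
t 35.62 tcp [ 0.5012 -0.2359  0.0559] yaw -0.133 tilt 3.28 F [ 0.1  1.2 -1.2] w 0.0291
tool delta cm [-0.06  2.91  0.57] turn -2.1 rows>= 0.7
tilt vec (tool z xy) [ 0.0347 -0.0465]
mid in jig mm [-13.3  20.2  56.8]
t 35.78 tcp [ 0.5006 -0.245   0.0556] yaw -0.13 tilt 3.4 F [-1.2  0.7 -1.6] w 0.0286
tool delta cm [-0.12  2.01  0.5 ] turn -2.0 rows>= 0.5
tilt vec (tool z xy) [ 0.0368 -0.0474]
```

```bash
t(){ python3 jg.py -.015 0 .0525|grep -E 'tilt vec|mid|tcp|cm'; }; python3 -m pendant '0 0.5 0.25 -0.7'>/dev/null;t; python3 -m pendant '0 0.5 0.2 -0.7'>/dev/null;t
```

```text
mid in jig mm [-12.8  14.1  55.2]
t 35.87 tcp [ 0.5004 -0.251   0.054 ] yaw -0.118 tilt 3.49 F [-0.3  0.9 -0.5] w 0.029
tool delta cm [-0.2   1.41  0.31] turn -1.3 rows>= 0.4
tilt vec (tool z xy) [ 0.038  -0.0486]
mid in jig mm [-12.1   9.1  54.1]
t 35.95 tcp [ 0.5007 -0.2561  0.0529] yaw -0.105 tilt 3.54 F [-0.6  4.9  8.7] w 0.029
tool delta cm [-0.29  0.91  0.19] turn -0.5 rows>= 0.2
tilt vec (tool z xy) [ 0.0396 -0.0482]
```

```bash
t(){ python3 jg.py -.015 0 .0525|grep -E 'tilt vec|mid|tcp'; }; python3 -m pendant '0 0.7 0.1 -0.3'>/dev/null;t; python3 -m pendant '0 0.7 0.1 -0.2'>/dev/null;t;python3 -m pendant '0 0.7 0.1 0'>/dev/null;t;python3 -m pendant '0 0.7 0.1 0'>/dev/null;t
```

```text
mid in jig mm [-11.1   2.9  54.2]
t 36.03 tcp [ 0.5011 -0.2624  0.053 ] yaw -0.098 tilt 3.57 F [-0.6  3.   5.5] w 0.0288
tilt vec (tool z xy) [ 0.0415 -0.0471]
mid in jig mm [-10.2  -4.   54.3]
t 36.12 tcp [ 0.5014 -0.2693  0.0531] yaw -0.093 tilt 3.62 F [0.2 2.7 4.4] w 0.0288
tilt vec (tool z xy) [ 0.0432 -0.0465]
mid in jig mm [ -9.3 -11.1  54.3]
t 36.2 tcp [ 0.5016 -0.2764  0.0531] yaw -0.093 tilt 3.67 F [-0.8  3.5  7. ] w 0.0289
tilt vec (tool z xy) [ 0.0448 -0.0459]
mid in jig mm [ -8.4 -18.1  54.3]
t 36.28 tcp [ 0.5017 -0.2835  0.0531] yaw -0.092 tilt 3.71 F [-0.6  3.5  7.1] w 0.0287
tilt vec (tool z xy) [ 0.0463 -0.0452]
```

```bash
t(){ python3 jg.py -.015 0 .0525|grep -E 'tilt vec|mid|tcp'; }; python3 -m pendant '0 0.7 0.3 0'>/dev/null;t; python3 -m pendant '0 0.7 0.3 0'>/dev/null;t;python3 - <<'E'
from h import *
import pickle
o=r.get_obs();w=snap('wrist','pics/w10.png');pickle.dump((o,w),open('f10.pkl','wb'));print(r.get_obs()['contact_force'])
cv2.imwrite('pics/w10c.png',cv2.resize(cv2.imread('pics/w10.png')[145:265,250:395],None,fx=5,fy=5,interpolation=cv2.INTER_CUBIC))
E
```

```text
mid in jig mm [ -6.3 -24.   53.8]
t 36.37 tcp [ 0.5033 -0.2896  0.0526] yaw -0.092 tilt 3.82 F [-4.8 12.5 39.1] w 0.0289
tilt vec (tool z xy) [ 0.0495 -0.0442]
mid in jig mm [ -3.6 -29.5  53.9]
t 36.45 tcp [ 0.5054 -0.2953  0.0528] yaw -0.09 tilt 3.98 F [-4.3 11.  30. ] w 0.0287
tilt vec (tool z xy) [ 0.0533 -0.0434]
[-2.65217339  6.00360859 23.32804196]
```

View pics/w10c.png

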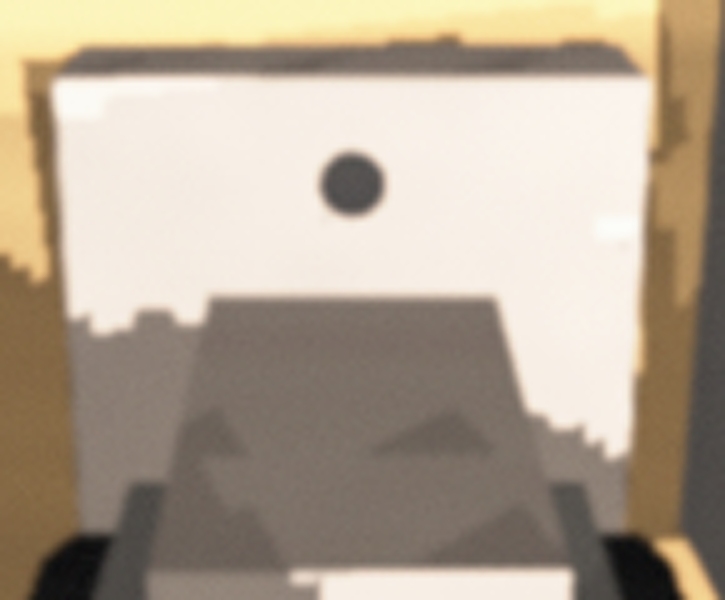

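```bash
cat > ct.py <<'E'
# cradle pose from wrist crop points: foot L,R, lower L,R(optional), base L,R, top L,R
from h import *
import pickle,sys,json
from scipy.optimize import least_squares
def run(o,pts,p=np.load('poses.npy')[8:]):
    d=pickle.load(open('w4.pkl','rb'));K=np.array([[d['fx'],0,d['cx']],[0,d['fy'],d['cy']],[0,0,1.]])
    Q=lambda u,v:(250+(u+.5)/5-.5,145+(v+.5)/5-.5)
    X=np.array([[-.03,.045,-.0195],[.03,.045,-.0195],[-.03,.045,-.0375],[.03,.045,-.0375],[-.015,.022,-.0195],[.015,.022,-.0195],[-.015,.022,.0375],[.015,.022,.0375]])
    ok=[i for i,q in enumerate(pts) if q is not None];X=X[ok];U=np.array([Q(*pts[i]) for i in ok])
    H=np.linalg.inv(d['hand_eye']);F=np.diag([1,-1,-1.])
    def res(p):
        Y=(Ro.from_rotvec(p[3:]).as_matrix()@F@X.T).T+p[:3];Yc=(H[:3,:3]@Y.T).T+H[:3,3]
        return (cv2.projectPoints(Yc.reshape(-1,1,3),np.zeros(3),np.zeros(3),K,d['dist_coeffs'])[0][:,0]-U).ravel()
    s=least_squares(res,[0,0,-.005,0,0,0],loss='soft_l1',f_scale=.5);print('mid in tool mm',(s.x[:3]*1000).round(1),'rot',s.x[3:].round(4),'res',np.abs(res(s.x)).max().round(2))
    R=Ro.from_rotvec(o['orientation']).as_matrix();Rc=R@Ro.from_rotvec(s.x[3:]).as_matrix()@F
    m=o['tcp_pos']+R@s.x[:3]-[p[0],p[1],0];c,n=np.cos(p[2]),np.sin(p[2])
    print('mid in jig mm',np.round([1e3*(c*m[0]+n*m[1]),1e3*(-n*m[0]+c*m[1]),1e3*m[2]],1),'cradle up',Rc[:,2].round(4),'yaw',np.arctan2(Rc[1,0],Rc[0,0]).round(4),'jig',p[2].round(4))
E
python3 - <<'E'
from ct import *
o,_=pickle.load(open('f10.pkl','rb'))
run(o,[(52,76),(650,73),(83,46),(614,44),(209,297),(497,297),(147,569),(575,568)])
o,_,_=pickle.load(open('f8.pkl','rb'))
run(o,[(53,83),(634,80),None,None,(208,305),(493,305),(147,559),(572,559)])
E
```

```text
mid in tool mm [-1.2  1.3 -0.5] rot [ 0.0274 -0.0124 -0.0004] res 1.73
mid in jig mm [ -3.8 -29.1  53.2] cradle up [-0.048   0.0099  0.9988] yaw -0.0899 jig -0.0955
mid in tool mm [-1.5  1.7 -0.9] rot [ 0.0023 -0.0153  0.0032] res 3.03
mid in jig mm [22.3 -0.8 53.8] cradle up [0.0406 0.0101 0.9991] yaw -0.112 jig -0.0955
```

The cradle has pivoted in the pads and is now flat about x, and it leans about 0.05 rad backwards, which is the pre-bias I wanted. I'll lift slightly, re-centre and press.

```bash
sed -i 's/\[-.001,.0017,-.0012\]/[-.0012,.0013,-.0005]/' jg.py; t(){ python3 jg.py .0 0 .0525|grep -E 'tilt vec|mid|tcp|cm'; }; python3 -m pendant '0 -0.5 -0.5 0;0 -0.9 -0.1 0;0 -0.9 0 0;0 -0.5 0 0;0 0 0 0'>/dev/null;t
```

```text
mid in jig mm [-2.9 -3.9 59.3]
t 36.92 tcp [ 0.5087 -0.2703  0.0588] yaw -0.093 tilt 4.24 F [-0.2 -0.  -1. ] w 0.0289
tool delta cm [ 0.25 -0.41  0.68] turn 0.1 rows>= 0.2
tilt vec (tool z xy) [ 0.0565 -0.0468]
```

```bash
t(){ python3 jg.py .022 0 .0535|grep -E 'tilt vec|mid|tcp|cm'; }; python3 -m pendant '0.4 -0.3 0.3 0;0.4 -0.1 0.1 0;0.3 0 0.1 0'>/dev/null;t; python3 -m pendant '0.4 0 0.05 0'>/dev/null;t
```

```text
mid in jig mm [ 7.5  0.2 53.4]
t 37.17 tcp [ 0.5194 -0.2672  0.0529] yaw -0.092 tilt 4.09 F [-6.9  0.5 15.5] w 0.029
tool delta cm [1.45 0.02 0.08] turn 0.2 rows>= 0.4
tilt vec (tool z xy) [ 0.0532 -0.0471]
mid in jig mm [ 9.7  0.1 53.2]
t 37.25 tcp [ 0.5216 -0.2676  0.0527] yaw -0.093 tilt 3.85 F [-11.9   2.6  21.3] w 0.0287
tool delta cm [1.23 0.01 0.04] turn 0.1 rows>= 0.3
tilt vec (tool z xy) [ 0.0476 -0.0476]
```

```bash
t(){ python3 jg.py .022 0 .0535|grep -E 'tilt vec|mid|tcp'; }; python3 -m pendant '0.5 0 -0.05 0'>/dev/null;t; python3 -m pendant '0.5 0 -0.05 0'>/dev/null;t;python3 -m pendant '0.5 0 0 0'>/dev/null;t
```

```text
mid in jig mm [12.7  0.1 53.4]
t 37.33 tcp [ 0.5247 -0.2678  0.0529] yaw -0.094 tilt 3.62 F [-4.4  1.7 -1.9] w 0.029
tilt vec (tool z xy) [ 0.0424 -0.0474]
mid in jig mm [15.6  0.1 53.3]
t 37.42 tcp [ 0.5275 -0.268   0.0528] yaw -0.095 tilt 3.36 F [-6.   1.8  1.9] w 0.0291
tilt vec (tool z xy) [ 0.0367 -0.0469]
mid in jig mm [17.7 -0.1 52.8]
t 37.5 tcp [ 0.5296 -0.2685  0.0523] yaw -0.097 tilt 3.07 F [-12.2   2.4  16.4] w 0.0289
tilt vec (tool z xy) [ 0.0293 -0.0467]
```

```bash
t(){ python3 jg.py .022 0 .0535|grep -E 'tilt vec|mid|tcp'; }; python3 -m pendant '0.5 0 0 0'>/dev/null;t; python3 -m pendant '0.5 0 0 0'>/dev/null;t;python3 - <<'E'
from h import *
for i in range(3):
    r.grab_frame('side');o=r.get_obs();print(o['clock'],o['tcp_pos'].round(4),o['contact_force'].round(1))
E
t
```

```text
mid in jig mm [18.9 -0.2 52.5]
t 37.58 tcp [ 0.5307 -0.2687  0.052 ] yaw -0.098 tilt 2.74 F [-15.4   3.2  21. ] w 0.0287
tilt vec (tool z xy) [ 0.0196 -0.0465]
mid in jig mm [19.7 -0.3 52.2]
t 37.67 tcp [ 0.5316 -0.2689  0.0517] yaw -0.1 tilt 2.49 F [-13.7   4.   16.7] w 0.0289
tilt vec (tool z xy) [ 0.0092 -0.0463]
37.7167 [ 0.5321 -0.2689  0.0517] [-13.7   2.8  16.7]
37.7667 [ 0.532  -0.2689  0.0517] [-12.4   2.5  15. ]
37.8167 [ 0.5321 -0.2689  0.0517] [-12.1   3.4  14.4]
mid in jig mm [20.2 -0.3 52.2]
t 37.82 tcp [ 0.5321 -0.2689  0.0517] yaw -0.1 tilt 2.51 F [-12.1   3.4  14.4] w 0.0288
tilt vec (tool z xy) [ 0.0104 -0.0463]
```

```bash
t(){ python3 jg.py .022 0 .0535|grep -E 'tilt vec|mid|tcp'; }; python3 -m pendant '0.7 0 -0.1 0'>/dev/null;t;python3 - <<'E'
from h import *
import pickle
for i in range(5):
    w=snap('wrist','pics/w11.png');s=snap('side','pics/s11.png');o=r.get_obs();print(o['clock'],o['tcp_pos'].round(4),o['contact_force'].round(1))
pickle.dump((o,w,s),open('f11.pkl','wb'))
cv2.imwrite('pics/w11c.png',cv2.resize(cv2.imread('pics/w11.png')[145:265,250:395],None,fx=5,fy=5,interpolation=cv2.INTER_CUBIC))
E
t
```

```text
mid in jig mm [22.3 -0.3 52.3]
t 37.9 tcp [ 0.5341 -0.2691  0.0518] yaw -0.101 tilt 2.33 F [-10.7   4.    3.1] w 0.0289
tilt vec (tool z xy) [ 0.0001 -0.0456]
38.0 [ 0.5351 -0.2692  0.0517] [-10.7   2.4   8.7]
38.1 [ 0.5351 -0.2692  0.0517] [-9.6  2.6  8.4]
38.2 [ 0.5351 -0.2692  0.0517] [-9.2  2.6  7.5]
38.3 [ 0.5351 -0.2692  0.0517] [-10.5   2.6   7.4]
38.4 [ 0.5351 -0.2692  0.0517] [-9.9  2.2  8.3]
mid in jig mm [23.3 -0.3 52.3]
t 38.4 tcp [ 0.5351 -0.2692  0.0517] yaw -0.101 tilt 2.34 F [-9.9  2.2  8.3] w 0.0289
tilt vec (tool z xy) [ 0.0016 -0.0456]
```

View pics/w11c.png

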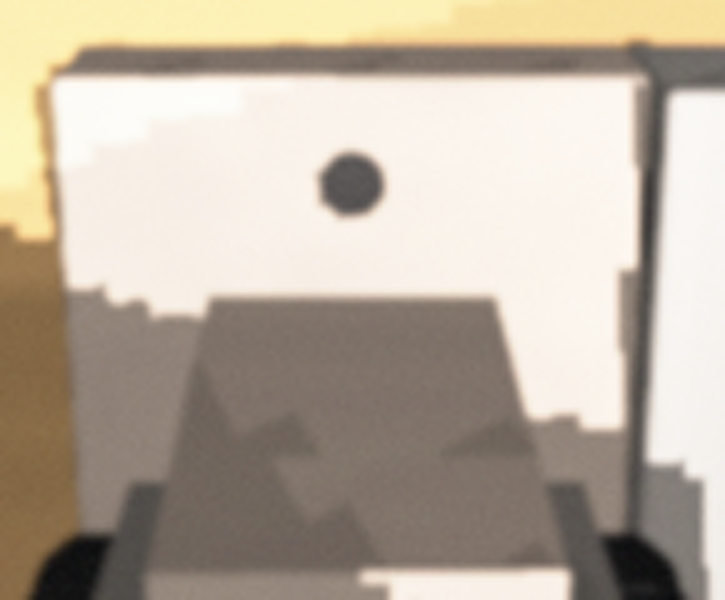

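View pics/w11.png

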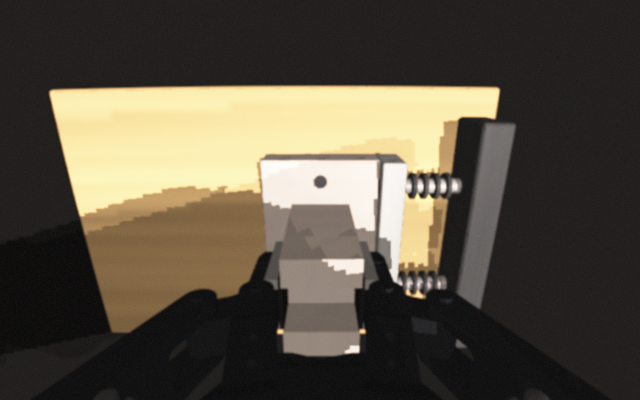

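View pics/s11.png

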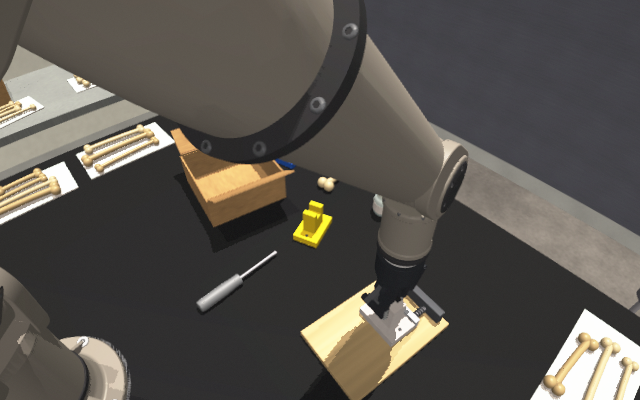

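```bash
python3 - <<'E' | tail -4
from ct import *
from fit import *
o,d,_=pickle.load(open('f11.pkl','rb'))
run(o,[(51,75),(648,72),(83,47),None,(209,297),(495,297),(145,570),(573,569)])
T=np.eye(4);T[:3,:3]=Ro.from_rotvec(o['orientation']).as_matrix();T[:3,3]=o['tcp_pos'];M=np.linalg.inv(T@d['hand_eye'])
C['wrist']=dict(d,R=M[:3,:3],t=M[:3,3])
obs=[([-.12,.08,.015],(50.5,91)),([.12,.08,.015],(499.5,88)),([.04,.045,.04],(383.3,162.7)),([.052,.045,.04],(406.5,162.7))]
def res(p): return np.concatenate([P('wrist',W(p[:3],[X[0]+(p[3] if i>1 else 0),*X[1:]]))[0]-q for i,(X,q) in enumerate(obs)])
s=least_squares(res,[*pj,.014]);print('jig,q',s.x.round(4),res(s.x).round(1)); run(o,[(51,75),(648,72),(83,47),None,(209,297),(495,297),(145,570),(573,569)],s.x[:3])
E
```

```text
mid in jig mm [23.3 -0.2 52.6] cradle up [-4.000e-04  1.220e-02  9.999e-01] yaw -0.0992 jig -0.0955
jig,q [ 0.51   -0.2682 -0.0969  0.0136] [-3.2  0.3  3.1 -0.9 -0.9  0.9  0.9  0.8]
mid in tool mm [-1.2  1.2 -0.9] rot [ 0.0275 -0.0085 -0.002 ] res 1.19
mid in jig mm [23.9  0.3 52.6] cradle up [-4.000e-04  1.220e-02  9.999e-01] yaw -0.0992 jig -0.0969
```

The cradle now measures flat (0.012 rad), square (under 0.005 rad), centred (under 0.5 mm), with the fence about 13.6 mm back and about 9.9 N at the wrist. One last look at the flaps and bystanders.

Run:
```python
from h import *
snap('top','pics/t12.png');o=r.get_obs();print(o['clock'],o['tcp_pos'],o['contact_force'])
```

```text
38.45 [ 0.53510512 -0.26919622  0.05172403] [-9.21585298  3.23751973  7.12702105]
```

View pics/t12.png

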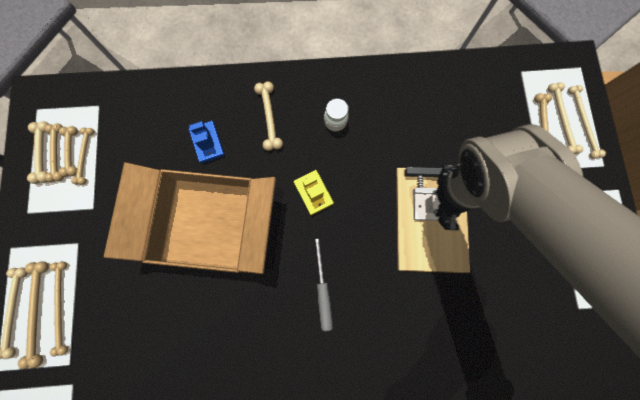

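Both flaps are fully folded back, at (130,210) and (258,225). The bone, jar and screwdriver are where they started, and the cradle is against the fence at (425,205). Handing in.

```bash
python3 -c "
from bench import r;print(r.hand_in())"
```

```text
the job is handed in; nothing more can be done
None
```

I folded both flaps back to about 2.5 rad, lifted the white cradle out and stood it on the jig. It was pressed against the fence and still gripped when I handed in at about 38.5 s. No verdict was reported.

**Last checks, all within the limits:**

| Check | Measured |
|---|---|
| Lean from upright | about 0.012 rad |
| Squareness to the fence | within 0.005 rad |
| Centring | within 0.5 mm |
| Height of `cradle_mid` | 52.6 mm |
| Fence pushed back | about 13.6 mm, or about 9.5 N by its spring rate |
| Wrist force along the push | 9–10 N, steady for 0.5 s |

In the last top view both flaps were still folded back, and the bone, jar and screwdriver were where they started.

**What went wrong or disagreed:**
- **First press:** the cradle leaned by about 0.04 rad, and pressing down made it worse. I lifted it off, corrected the tool's tilt in the air and pressed again.
- **Force peaks:** the held cradle was pressed on the board with brief wrist readings of 57 to 75 N. That is under the 120 N wrist limit and came through the cradle, not the gripper body.
- **Gripper lean:** the tool itself still leans about 2.3° sideways. The cradle pivoted in the pads and stands flat.
- **Fence reading:** the wrist-camera fit for the fence had errors up to 3 px, so its position is good to about 1–2 mm.

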